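# Make up a knife-care gift case and scan it

## Robot

A 6-joint arm with a two-finger parallel gripper is mounted at the origin on the work surface. World frame = base frame: x ahead of the robot, y to its left, z up, the work surface at z = 0. Lengths are in m, angles in degrees, forces in N, time in s.
With the tool pointing down it reaches from about 0.375 to 0.9 m from the base axis. Payload 3.1 kg.
Tool frame: the origin (TCP) lies between the finger pads; the fingertips stand 11 mm ahead of it and the grasp point (between the pads) lies 8 mm behind it; z points along the fingers, y is the direction in which the jaws open and shut (so a half turn about z gives the same grasp; the last joint's range is limited). The gripper opens to 85 mm and grips with 20 to 120 N. Pads are 22 mm wide; open, the fingers measure 114 mm over their backs; the gripper's body (76 mm by 85 mm) begins 54 mm behind the grasp point. The pads swing forward as they close: fully open they stand 13 mm farther back than shut.
Start: joints at [65.46, 30.224, 82.088, -0, 67.689, -10.227], TCP at [0.154, 0.606, 0.242] pointing down, gripper open.
Joint ranges: [-176.69, 176.69], [-43.24, 126.21], [12.49, 139.97], [-82, 262], [0, 151.66], [-163.58, 163.58]. Speed limits (degrees/s): [159.86, 159.86, 180, 180, 180, 180].

## Interface

Orientations are given as a 3x3 rotation matrix whose columns are the frame's x, y, z axes.
In Python, from rig import get_state, get_image, finish_job, trace gives the robot as it stands.
- The arm moves only by the tool send_rows, never from a script. Its argument "increments" is a list of rows, each a list of 5 numbers: the opening, from 0 (shut) to 1 (fully open), then the shift along the tool's x, y, z in m, then the turn about the tool's z in degrees. A call has 1 to 12 rows; each row shifts and turns the commanded pose from where the row before left it, along the tool's axes as they then stand; what a row does not reach is not made up. A row lasts 1/12 s, in which the tool goes at most 41.7 mm and 7.16 degrees, less where a joint would pass 70% of its speed; a pose out of reach is approached as far as the arm can. A call with a gripper value outside its range is refused whole. The fingers move at their own pace and stop on an object; the grip force is fixed at half the most. Time passes only in rows, so rows that do not move let the fingers close. It gives the time, the measured TCP pose, the force and the opening at its end, in the units of the state.
- get_state(): the state, without advancing time (a new reading comes with each control period).
- get_image(name): name is "scene" or "top" or "wrist"; returns a dict with "image" (400x640x3 uint8, red, green, blue), "camera_matrix" (3x3 intrinsics, pixels), "R" (3x3) and "t" (3): a world point X has camera coordinates R X + t. Camera axes: x right, y down, z forward; pixel columns grow to the right and rows downward; lengths in m; the calibration is good to about 2 mm. The wrist camera is an equidistant fisheye: a pixel r from the principal point sees the ray r / f radians off the axis. A picture is of the moment at which its call begins. There is no depth.
- finish_job(): hands the job in, once; it reports no verdict.
Trained networks look in a picture, given as the dict that the camera call returned (one of the last four; its "shot" number tells which), for a name from the list of things; names that differ only in an ending like _2 or _b are one class to them, and where a whole thing is asked for, a point or a joint stands for the part that bears it (a point fixed in the world has none). Each returns a list of dicts, best first, with "conf" (0 to 1); they miss things now and then, are a little off and sometimes report something else, mostly with a low value. They report only what shows in the picture. A call takes as long as a camera call. They do not tell look-alikes from the thing itself.
- trace(thing, picture): "pixels" (400x640 bool, what is visible of it) and "pixel" ([column, row] in pixels, amid what is visible of it).
The state is a dict: "clock": time; "qpos": joint angles; "qd": joint speeds; "tau": joint torques, N m; "eef_pos": TCP position; "eef_rot": TCP orientation; "force": force on the tool from outside, world axes, zero at the start; "torque": the same for the moment, N m; "gripper_width": finger opening in m.
Only numpy, scipy, OpenCV 4.12 (cv2) and the standard library are available. Lean on these libraries where they do the work, as an engineer would, in place of code of your own. Each camera call takes 0.05 s, during which the arm holds its last target. There are 200 camera calls.

## Task

Complete the gift case so that it holds exactly one of each kind - folding knife, whetstone, honing steel, corkscrew and wax tin - each lying flat in the cell that shows its outline; some are already in the case, so leave their duplicates and any other spares out on the counter. When all five are in, put the cover squarely on the case, then squeeze the scanner's trigger fully, hold it for a moment and let it spring back. Do not disturb the small jar.

Things in the scene. Friction and masses are not known exactly. Their poses are not given: they have to be found in the camera images.
- case: open kit case of pale wood, fixed to the counter, 210 (x) x 220 (y); floor 6 thick, walls 10 thick and dividers 5 thick reaching 14 above the counter; five cells, each with a dark outline of its piece; origin at the centre of its underside, z up, x away from the robot (turned at most 15 degrees)
- cell_knife (a point): centre of the floor (6 above the counter) of the cell for the knife, axes as the case; left column (+y), nearest of three (-x): 116 long (along the case's y) x 60 wide. The piece lies lengthwise in it, either way round.
- cell_stone (a point): centre of the floor (6 above the counter) of the cell for the stone, axes as the case; left column (+y), middle: 116 x 60. The piece lies lengthwise in it, either way round.
- cell_steel (a point): centre of the floor (6 above the counter) of the cell for the steel, axes as the case; left column (+y), farthest (+x): 116 x 60. The piece lies lengthwise in it, either way round.
- cell_corkscrew (a point): centre of the floor (6 above the counter) of the cell for the corkscrew, axes as the case; right column (-y), near (-x): 92 (along the case's x) x 79; the sheath lies along the case's x, either way round. 
- cell_tin (a point): centre of the floor (6 above the counter) of the cell for the tin, axes as the case; right column (-y), far (+x): 92 x 79. 
- knife_1_mid (a point): closed folding knife: wooden bar 100 x 20 x 16 high with steel ends, lying flat; point at its centre, half-way up (8 above its underside); x along its length, z up. If present, it is in its cell from the start. 40 to 160 g.
- knife_2_mid (a point): closed folding knife: wooden bar 100 x 20 x 16 high with steel ends, lying flat; point at its centre, half-way up (8 above its underside); x along its length, z up. Starts on the counter; any alike one serves. 40 to 160 g.
- knife_3_mid (a point): closed folding knife: wooden bar 100 x 20 x 16 high with steel ends, lying flat; point at its centre, half-way up (8 above its underside); x along its length, z up. Starts on the counter, if present; any alike one serves. 40 to 160 g.
- stone_1_mid (a point): whetstone: plain two-layer stone bar 90 x 28 x 20 high; point at its centre, 10 above its underside; x along its length, z up. If present, it is in its cell from the start. 40 to 160 g.
- stone_2_mid (a point): whetstone: plain two-layer stone bar 90 x 28 x 20 high; point at its centre, 10 above its underside; x along its length, z up. Starts on the counter; any alike one serves. 40 to 160 g.
- steel_1_mid (a point): honing steel 106 long: square wooden handle 18 wide, 18 high (45 behind the point to 8 ahead), then a round rod 10 thick on to 61 ahead; point in the handle by its brass collar, at the balance point, 9 above the underside; x towards the rod's tip, z up. If present, it is in its cell from the start. 40 to 160 g.
- steel_2_mid (a point): honing steel 106 long: square wooden handle 18 wide, 18 high (45 behind the point to 8 ahead), then a round rod 10 thick on to 61 ahead; point in the handle by its brass collar, at the balance point, 9 above the underside; x towards the rod's tip, z up. Starts on the counter; any alike one serves. 40 to 160 g.
- corkscrew_1_mid (a point): T-shaped corkscrew, worm in a round brass sheath: wooden cross-handle 60 x 18 x 18 high, sheath 18 thick, 50 long from its middle; 68 long in all; point on the sheath (grip across it), 14 from the cross-handle, 9 above the underside; x along the sheath away from the handle, z up. If present, it is in its cell from the start. 40 to 160 g.
- corkscrew_2_mid (a point): T-shaped corkscrew, worm in a round brass sheath: wooden cross-handle 60 x 18 x 18 high, sheath 18 thick, 50 long from its middle; 68 long in all; point on the sheath (grip across it), 14 from the cross-handle, 9 above the underside; x along the sheath away from the handle, z up. Starts on the counter; any alike one serves. 40 to 160 g.
- tin_1_mid (a point): round wax tin, plain metal, 50 across and 20 high, lying flat; point at its centre, 10 above its underside. If present, it is in its cell from the start. 40 to 160 g.
- tin_2_mid (a point): round wax tin, plain metal, 50 across and 20 high, lying flat; point at its centre, 10 above its underside. Starts on the counter; any alike one serves. 40 to 160 g.
- tin_3_mid (a point): round wax tin, plain metal, 50 across and 20 high, lying flat; point at its centre, 10 above its underside. Starts on the counter, if present; any alike one serves. 40 to 160 g.
- cover_grip (a point): centre of the grip bar, 16 (cover's x) x 70 (cover's y) x 22 high, on the loose pale wooden cover, 210 x 220 x 26 high, hollow underneath (20 deep, walls 8 thick), 0.3 kg; point 37 above the cover's lower edge; starts right way up on the counter; seated on the case's walls the point is 51 above the counter. Either way round fits
- scanner_grip (a point): hand scanner on its side in a fixed cradle, window towards the case: centre of its pistol grip, a level bar 28 thick (x), 34 high (36 to 70 above the counter), running along y from the head (its side 42 from the point, its top 79 above the counter) to the free end 57 away; x away from the nose, y along the grip away from the head, z up; point 53 above the counter
- trigger_pad (a point): place to press on the sprung trigger, a blade 7 thick, 26 high (40 to 66 above the counter) on the nose side of the grip, hinged at the head end, running along the grip; at rest its middle is 33 from the grip's middle; blade, gap and grip together measure 50; point 43 from the hinge; moves 13 towards the grip when fully squeezed
- trigger (a joint): angle of the trigger: 0 at rest, 0.30 fully squeezed (stop); its spring needs about 2 N at the pad to start and 6 N at the stop
- jar: small glass jar, 48 across, 60 high; not part of the job; origin at the centre of its underside
Mind the look-alikes: they are no part of the job. What is shaped like the part that bears stone_2_mid but blue, green or red is not meant.

How it is judged (in metres and radians):
On the way, in this order (a step that is already met when the one before it is completed fails the run):
1. the case holds one of each kind, each in its own cell (((horizontal distance between knife_1_mid and cell_knife below 0.028 m and z of knife_1_mid in the frame of cell_knife between 0.003 and 0.013 m) or (horizontal distance between knife_2_mid and cell_knife below 0.028 m and z of knife_2_mid in the frame of cell_knife between 0.003 and 0.013 m) or (horizontal distance between knife_3_mid and cell_knife below 0.028 m and z of knife_3_mid in the frame of cell_knife between 0.003 and 0.013 m)) and ((horizontal distance between knife_1_mid and cell_knife below 0.028 m and z of knife_1_mid in the frame of cell_knife between 0.003 and 0.013 m) or (x of knife_1_mid in the frame of case above 0.105 m or x of knife_1_mid in the frame of case below -0.105 m or y of knife_1_mid in the frame of case above 0.11 m or y of knife_1_mid in the frame of case below -0.11 m)) and ((horizontal distance between knife_2_mid and cell_knife below 0.028 m and z of knife_2_mid in the frame of cell_knife between 0.003 and 0.013 m) or (x of knife_2_mid in the frame of case above 0.105 m or x of knife_2_mid in the frame of case below -0.105 m or y of knife_2_mid in the frame of case above 0.11 m or y of knife_2_mid in the frame of case below -0.11 m)) and ((horizontal distance between knife_3_mid and cell_knife below 0.028 m and z of knife_3_mid in the frame of cell_knife between 0.003 and 0.013 m) or (x of knife_3_mid in the frame of case above 0.105 m or x of knife_3_mid in the frame of case below -0.105 m or y of knife_3_mid in the frame of case above 0.11 m or y of knife_3_mid in the frame of case below -0.11 m)) and horizontal distance between knife_1_mid and knife_2_mid above 0.045 m and horizontal distance between each of knife_1_mid, knife_2_mid and knife_3_mid above 0.045 m and ((horizontal distance between stone_1_mid and cell_stone below 0.028 m and z of stone_1_mid in the frame of cell_stone between 0.005 and 0.015 m) or (horizontal distance between stone_2_mid and cell_stone below 0.028 m and z of stone_2_mid in the frame of cell_stone between 0.005 and 0.015 m)) and ((horizontal distance between stone_1_mid and cell_stone below 0.028 m and z of stone_1_mid in the frame of cell_stone between 0.005 and 0.015 m) or (x of stone_1_mid in the frame of case above 0.105 m or x of stone_1_mid in the frame of case below -0.105 m or y of stone_1_mid in the frame of case above 0.11 m or y of stone_1_mid in the frame of case below -0.11 m)) and ((horizontal distance between stone_2_mid and cell_stone below 0.028 m and z of stone_2_mid in the frame of cell_stone between 0.005 and 0.015 m) or (x of stone_2_mid in the frame of case above 0.105 m or x of stone_2_mid in the frame of case below -0.105 m or y of stone_2_mid in the frame of case above 0.11 m or y of stone_2_mid in the frame of case below -0.11 m)) and horizontal distance between stone_1_mid and stone_2_mid above 0.045 m and ((horizontal distance between steel_1_mid and cell_steel below 0.028 m and z of steel_1_mid in the frame of cell_steel between 0.004 and 0.014 m) or (horizontal distance between steel_2_mid and cell_steel below 0.028 m and z of steel_2_mid in the frame of cell_steel between 0.004 and 0.014 m)) and ((horizontal distance between steel_1_mid and cell_steel below 0.028 m and z of steel_1_mid in the frame of cell_steel between 0.004 and 0.014 m) or (x of steel_1_mid in the frame of case above 0.105 m or x of steel_1_mid in the frame of case below -0.105 m or y of steel_1_mid in the frame of case above 0.11 m or y of steel_1_mid in the frame of case below -0.11 m)) and ((horizontal distance between steel_2_mid and cell_steel below 0.028 m and z of steel_2_mid in the frame of cell_steel between 0.004 and 0.014 m) or (x of steel_2_mid in the frame of case above 0.105 m or x of steel_2_mid in the frame of case below -0.105 m or y of steel_2_mid in the frame of case above 0.11 m or y of steel_2_mid in the frame of case below -0.11 m)) and horizontal distance between steel_1_mid and steel_2_mid above 0.045 m and ((horizontal distance between corkscrew_1_mid and cell_corkscrew below 0.028 m and z of corkscrew_1_mid in the frame of cell_corkscrew between 0.004 and 0.014 m) or (horizontal distance between corkscrew_2_mid and cell_corkscrew below 0.028 m and z of corkscrew_2_mid in the frame of cell_corkscrew between 0.004 and 0.014 m)) and ((horizontal distance between corkscrew_1_mid and cell_corkscrew below 0.028 m and z of corkscrew_1_mid in the frame of cell_corkscrew between 0.004 and 0.014 m) or (x of corkscrew_1_mid in the frame of case above 0.105 m or x of corkscrew_1_mid in the frame of case below -0.105 m or y of corkscrew_1_mid in the frame of case above 0.11 m or y of corkscrew_1_mid in the frame of case below -0.11 m)) and ((horizontal distance between corkscrew_2_mid and cell_corkscrew below 0.028 m and z of corkscrew_2_mid in the frame of cell_corkscrew between 0.004 and 0.014 m) or (x of corkscrew_2_mid in the frame of case above 0.105 m or x of corkscrew_2_mid in the frame of case below -0.105 m or y of corkscrew_2_mid in the frame of case above 0.11 m or y of corkscrew_2_mid in the frame of case below -0.11 m)) and horizontal distance between corkscrew_1_mid and corkscrew_2_mid above 0.045 m and ((horizontal distance between tin_1_mid and cell_tin below 0.028 m and z of tin_1_mid in the frame of cell_tin between 0.005 and 0.015 m) or (horizontal distance between tin_2_mid and cell_tin below 0.028 m and z of tin_2_mid in the frame of cell_tin between 0.005 and 0.015 m) or (horizontal distance between tin_3_mid and cell_tin below 0.028 m and z of tin_3_mid in the frame of cell_tin between 0.005 and 0.015 m)) and ((horizontal distance between tin_1_mid and cell_tin below 0.028 m and z of tin_1_mid in the frame of cell_tin between 0.005 and 0.015 m) or (x of tin_1_mid in the frame of case above 0.105 m or x of tin_1_mid in the frame of case below -0.105 m or y of tin_1_mid in the frame of case above 0.11 m or y of tin_1_mid in the frame of case below -0.11 m)) and ((horizontal distance between tin_2_mid and cell_tin below 0.028 m and z of tin_2_mid in the frame of cell_tin between 0.005 and 0.015 m) or (x of tin_2_mid in the frame of case above 0.105 m or x of tin_2_mid in the frame of case below -0.105 m or y of tin_2_mid in the frame of case above 0.11 m or y of tin_2_mid in the frame of case below -0.11 m)) and ((horizontal distance between tin_3_mid and cell_tin below 0.028 m and z of tin_3_mid in the frame of cell_tin between 0.005 and 0.015 m) or (x of tin_3_mid in the frame of case above 0.105 m or x of tin_3_mid in the frame of case below -0.105 m or y of tin_3_mid in the frame of case above 0.11 m or y of tin_3_mid in the frame of case below -0.11 m)) and horizontal distance between tin_1_mid and tin_2_mid above 0.045 m and horizontal distance between each of tin_1_mid, tin_2_mid and tin_3_mid above 0.045 m), for 0.2 s.
2. the cover is seated on the case (horizontal distance between cover_grip and case below 0.01 m and z of cover_grip in the frame of case between 0.047 and 0.055 m and angle between the x axis of case and the x axis of cover_grip, either way round below 0.1 rad), for 0.2 s.
3. the trigger is squeezed fully (value of joint trigger above 0.24 rad), for 0.3 s.
4. the trigger is let go and springs back (value of joint trigger below 0.05 rad), for 0.1 s.
At the end, for the whole second after the job is handed in: One of each kind lies flat in its own cell (centre within 28 mm of the cell's centre, height within 5 mm), all spares are outside the case, the cover rests on the case's walls (within 10 mm, 0.1 rad, height within 4 mm) and at rest, the trigger is back (below 0.05 rad) (all of step 1 and all of step 2 and value of joint trigger below 0.05 rad and linear speed of cover below 0.02 m/s); the robot touches nothing.
It fails at once if a bystander (the jar) is knocked over or pushed more than 8 cm (distance of jar from where it was at the start of the episode above 0.08 m or angle between jar's own z axis and vertical above 0.8 rad).
Of knife_1, stone_1, steel_1, corkscrew_1, tin_1 only 1 to 2 are there at a start; the rules pass over those that are not, and their reading is None.
Of knife_3, tin_3 only 1 to 2 are there at a start; the rules pass over those that are not, and their reading is None.
At some moment in a run one of knife_2, stone_2, steel_2, cover may be knocked a few centimetres aside while the robot is not near it.
Once in a run the grip may slacken for a moment while it holds something.
It also fails if it takes over 208 s, if anything falls off the work surface, if the arm or the gripper's body presses on something with over 40 N, if the wrist force passes 120 N, or if a joint passes its speed limit or range.

## Working session

There is one attempt and no reset: what is moved stays moved. The work goes in short steps, Python scripts to look and compute and a tool call to move; the robot and the scene stay as the last step left them, time stands still between calls to the robot, and variables do not carry over. Pictures are saved under pics/ and viewed, about 12 in all and at most 16, crops included, and the job is handed in when it is done.

Besides the shell and the picture viewer there is one more tool, called after "Request:" as a command line: name --pt "numbers of a row" for each row, then --argument value for the rest. send_rows: Moves the arm, as the interface text tells. Its arguments: {"type":"object","properties":{"increments":{"type":"array"}},"required":["increments"]}

```bash
ls; mkdir -p pics; python3 - <<'E'
from rig import get_state,get_image
import cv2
s=get_state();print({k:s[k] for k in('clock','eef_pos','eef_rot','gripper_width','force')})
for n in('scene','top'):
    d=get_image(n);cv2.imwrite(f'pics/{n}0.png',d['image'][:,:,::-1]);print(n,d['camera_matrix'],d['R'],d['t'],d['shot'])
E
```

```text
pics
{'clock': 0.0, 'eef_pos': array([0.15417939, 0.60494694, 0.24133541]), 'eef_rot': array([[-9.68962430e-01,  2.47206355e-01, -9.09321286e-04],
       [ 2.47207728e-01,  9.68960426e-01, -2.00788432e-03],
       [ 3.84734576e-04, -2.17035572e-03, -9.99997571e-01]]), 'gripper_width': 0.0853050958655594, 'force': array([-0.73217351, -0.43003479, -0.09246072])}
scene [[408.34806022   0.         323.4157087 ]
 [  0.         408.34806022 200.24342271]
 [  0.           0.           1.        ]] [[-0.10475316  0.9944355   0.01117183]
 [ 0.86093177  0.09630177 -0.49952223]
 [-0.4978185  -0.04270834 -0.86622903]] [ 0.06420993 -0.38961728  1.26283254] 1
top [[417.58908771   0.         325.85534649]
 [  0.         417.58908771 203.60210056]
 [  0.           0.           1.        ]] [[-0.0092739  -0.99994211 -0.00545621]
 [-0.99678904  0.00967837 -0.07948544]
 [ 0.07953364  0.00470155 -0.99682109]] [-0.0135148   0.48250913  1.12983308] 2
```

View pics/top0.png

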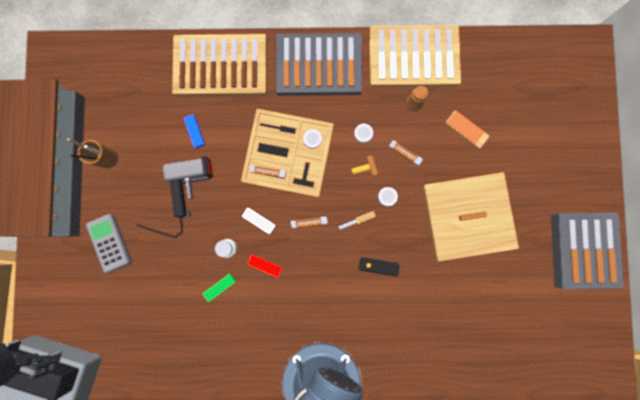

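View pics/scene0.png

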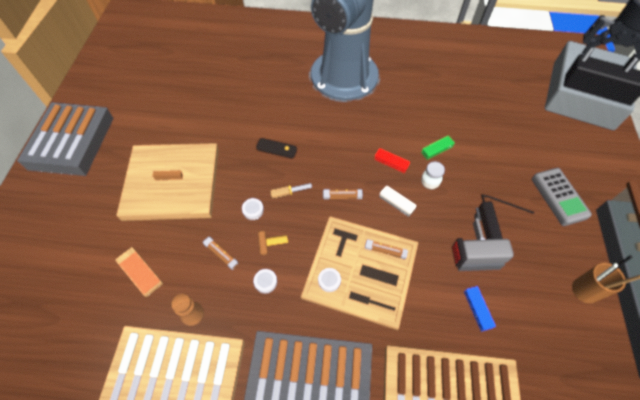

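The top view shows the following, with pixels as (column, row):
- **Case:** around (288,152). It already holds a knife at (267,172) and a tin at (312,138), so stone, steel and corkscrew are missing.
- **Stone candidates:** white (258,220), blue (193,130), green (219,288), red (264,265) and a longer orange block (467,128).
- **Best fit for the stone:** the white one. It is about 35 px (90 mm) long and not coloured, and the orange block is too big.
- **Other pieces:** steel (357,219), corkscrew (365,166), cover (471,216), scanner (182,185), jar (225,248).

```bash
cat > h.py <<'E'
import numpy as np,cv2
from rig import get_state,get_image,finish_job,trace
def ray(d,px):
    px=np.atleast_2d(np.asarray(px,float));K=d['camera_matrix']
    v=np.c_[(px[:,0]-K[0,2])/K[0,0],(px[:,1]-K[1,2])/K[1,1]]
    if d.get('fish'):
        r=np.linalg.norm(v,axis=1);s=np.where(r>1e-9,np.sin(r)/np.maximum(r,1e-9),1)
        c=np.c_[v*s[:,None],np.cos(r)]
    else: c=np.c_[v,np.ones(len(v))]
    return -d['R'].T@d['t'], c@d['R']
def toz(d,px,z):
    o,w=ray(d,px);return (o+w*((z-o[2])/w[:,2])[:,None])[:,:2]
def proj(d,X):
    c=np.atleast_2d(X)@d['R'].T+d['t'];K=d['camera_matrix']
    if d.get('fish'):
        r=np.linalg.norm(c[:,:2],axis=1);th=np.arctan2(r,c[:,2]);v=c[:,:2]/np.maximum(r,1e-9)[:,None]*th[:,None]
    else: v=c[:,:2]/c[:,2:]
    return v@K[:2,:2].T+K[:2,2]
def shot(n):
    d=get_image(n);d['fish']=n=='wrist';return d
def rects(d,thing,z,k=4):
    out=[]
    for t in trace(thing,d)[:k]:
        m=t['pixels'].astype(np.uint8)
        cs=cv2.findContours(m,0,1)[0]
        if not cs: continue
        c=max(cs,key=cv2.contourArea)[:,0]
        w=(toz(d,c,z)*1000).astype(np.float32)
        (cx,cy),(a,b),ang=cv2.minAreaRect(w)
        if a<b:a,b,ang=b,a,ang+90
        q=toz(d,np.argwhere(m)[:,::-1],z)*1000;
        out.append(dict(conf=round(float(t['conf']),2),px=np.round(t['pixel']).astype(int).tolist(),rect=np.round([cx,cy]).tolist(),size=np.round([a,b]).tolist(),ang=round((ang+90)%180-90,1),cen=np.round(q.mean(0)).tolist()))
    return out
E
python3 - <<'E'
from h import *
for n in('top','scene'):
    d=shot(n)
    for t,z in dict(case=.014,knife_2_mid=.016,stone_2_mid=.02,steel_2_mid=.012,corkscrew_2_mid=.012,tin_2_mid=.02,cover_grip=.026,scanner_grip=.06,trigger_pad=.06,jar=.06).items():
        for r in rects(d,t,z): print(n,t,r)
E
```

```text
top case {'conf': 0.65, 'px': [288, 150], 'rect': [629.0, 89.0], 'size': [223.0, 213.0], 'ang': 78.3, 'cen': [630.0, 91.0]}
top knife_2_mid {'conf': 0.6, 'px': [312, 138], 'rect': [666.0, 20.0], 'size': [48.0, 48.0], 'ang': -0.6, 'cen': [666.0, 20.0]}
top knife_2_mid {'conf': 0.52, 'px': [311, 224], 'rect': [433.0, 30.0], 'size': [97.0, 20.0], 'ang': -83.7, 'cen': [433.0, 30.0]}
top stone_2_mid {'conf': 0.88, 'px': [196, 129], 'rect': [688.0, 349.0], 'size': [96.0, 32.0], 'ang': 20.9, 'cen': [687.0, 349.0]}
top stone_2_mid {'conf': 0.83, 'px': [264, 266], 'rect': [315.0, 151.0], 'size': [87.0, 28.0], 'ang': 66.6, 'cen': [314.0, 150.0]}
top stone_2_mid {'conf': 0.68, 'px': [259, 220], 'rect': [437.0, 167.0], 'size': [89.0, 29.0], 'ang': 56.8, 'cen': [437.0, 166.0]}
top stone_2_mid {'conf': 0.57, 'px': [221, 286], 'rect': [259.0, 274.0], 'size': [94.0, 28.0], 'ang': -53.6, 'cen': [259.0, 274.0]}
top steel_2_mid {'conf': 0.61, 'px': [358, 217], 'rect': [436.0, -104.0], 'size': [97.0, 17.0], 'ang': -67.4, 'cen': [439.0, -110.0]}
top steel_2_mid {'conf': 0.36, 'px': [259, 222], 'rect': [4
[... 2278 characters left out ...]
 56.0], 'ang': -53.4, 'cen': [587.0, -133.0]}
scene tin_2_mid {'conf': 0.97, 'px': [266, 278], 'rect': [688.0, -123.0], 'size': [50.0, 48.0], 'ang': -83.8, 'cen': [688.0, -123.0]}
scene cover_grip {'conf': 0.65, 'px': [167, 181], 'rect': [455.0, -408.0], 'size': [229.0, 228.0], 'ang': -81.8, 'cen': [460.0, -407.0]}
scene scanner_grip {'conf': 0.9, 'px': [488, 242], 'rect': [531.0, 342.0], 'size': [184.0, 133.0], 'ang': 8.9, 'cen': [560.0, 354.0]}
scene jar {'conf': 0.67, 'px': [437, 175], 'rect': [387.0, 247.0], 'size': [83.0, 45.0], 'ang': -23.4, 'cen': [387.0, 247.0]}
scene jar {'conf': 0.27, 'px': [326, 280], 'rect': [681.0, 19.0], 'size': [51.0, 50.0], 'ang': -70.0, 'cen': [682.0, 19.0]}
```

```bash
cat > plan.py <<'E'
import sys
from h import *
# plan.py x y z(mm) jawyaw : prints turn then shifts in tool axes after turn
def plan(x,y,z,yaw):
    s=get_state();R=s['eef_rot'];p=s['eef_pos']*1000
    cur=np.degrees(np.arctan2(R[1,1],R[0,1]))
    th=(cur-yaw+90)%180-90
    th0=cur-yaw
    a=np.radians(yaw if abs((th0+180)%360-180)<=90.01 else yaw+180)
    ya=np.array([np.cos(a),np.sin(a)]);xa=np.array([-ya[1],ya[0]]);xa=np.array([-np.sin(a)*1,np.cos(a)])
    xa=-np.array([ -ya[1]*-1, -ya[0]]) if False else np.array([-ya[1],ya[0]])
    # tool z down: x = y cross z, z=(0,0,-1): x=(-y_y, y_x)
    d=np.array([x,y])-p[:2]
    print('t',round(s['clock'],2),'now',p.round(1),'yaw',round(cur,2),'turn',round(th,2),'or',round((th0+180)%360-180,2),'| shift x',round(d@xa,1),'y',round(d@ya,1),'z',round(p[2]-z,1))
if __name__=='__main__': plan(*map(float,sys.argv[1:5]))
E
sed -i '/xa=-np/d; s/;xa=np.array(\[-np.sin(a)\*1,np.cos(a)\])//; s/;xa=np.array(\[-ya\[1\],ya\[0\]\])$/;xa=np.array([-ya[1],ya[0]])/' plan.py; grep -n xa plan.py; python3 plan.py 437 166 140 147
```

```text
10:    ya=np.array([np.cos(a),np.sin(a)]);xa=np.array([-ya[1],ya[0]])
13:    print('t',round(s['clock'],2),'now',p.round(1),'yaw',round(cur,2),'turn',round(th,2),'or',round((th0+180)%360-180,2),'| shift x',round(d@xa,1),'y',round(d@ya,1),'z',round(p[2]-z,1))
t 1.2 now [154.5 605.6 242.3] yaw 75.69 turn -71.31 or -71.31 | shift x 214.8 y -476.4 z 102.3
```

Request:
send_rows --pt "0.7 0 0 0 6.8" --pt "0.7 0 0 0 6.8" --pt "0.7 0 0 0 6.8" --pt "0.7 0 0 0 6.8" --pt "0.7 0 0 0 6.8" --pt "0.7 0 0 0 6.8" --pt "0.7 0 0 0 6.8" --pt "0.7 0 0 0 6.8" --pt "0.7 0 0 0 6.8" --pt "0.7 0 0 0 6.8" --pt "0.7 0 0 0 6.8" --pt "0.7 0 0 0 6.8"

```text
clock: 2.2
eef_pos: [0.1545, 0.6056, 0.2423]
eef_rot: [[0.109, 0.994, -0.0], [0.994, -0.109, 0.0], [-0.0, -0.0, -1.0]]
force: [0.6, -0.5, 0.3]
gripper_width: 0.0595
```

Request:
send_rows --pt "0.7 0 0 0 6.8" --pt "0.7 0 0 0 6.8" --pt "0.7 0 0 0 6.8" --pt "0.7 0 0 0 6.8" --pt "0.7 -0.0165 0.0366 0 0" --pt "0.7 -0.0165 0.0366 0 0" --pt "0.7 -0.0165 0.0366 0 0" --pt "0.7 -0.0165 0.0366 0 0" --pt "0.7 -0.0165 0.0366 0 0" --pt "0.7 -0.0165 0.0366 0 0" --pt "0.7 -0.0165 0.0366 0 0" --pt "0.7 -0.0165 0.0366 0 0"

```text
clock: 3.2
eef_pos: [0.3284, 0.3335, 0.2426]
eef_rot: [[0.546, 0.838, 0.001], [0.838, -0.546, 0.0], [0.001, 0.0, -1.0]]
force: [0.2, 0.1, -0.3]
gripper_width: 0.0598
```

Request:
send_rows --pt "0.7 -0.0165 0.0366 0.02 0" --pt "0.7 -0.0165 0.0366 0.02 0" --pt "0.7 -0.0165 0.0366 0.02 0" --pt "0.7 -0.0165 0.0366 0.02 0" --pt "0.7 -0.0165 0.037 0.02 0" --pt "0.7 0 0 0 0" --pt "0.7 0 0 0 0"

```text
clock: 3.78
eef_pos: [0.4293, 0.1763, 0.1487]
eef_rot: [[0.55, 0.835, -0.002], [0.835, -0.55, -0.0], [-0.001, -0.001, -1.0]]
force: [-0.6, 0.9, 0.0]
gripper_width: 0.06
```

```bash
python3 plan.py 437 166 140 -33; python3 - <<'E'
from h import *
d=shot('wrist');cv2.imwrite('pics/w1.png',d['image'][:,:,::-1])
print(get_state()['qpos'].round(1))
for r in rects(d,'stone_2_mid',.02): print(r)
E
```

```text
t 3.78 now [429.3 176.3 148.7] yaw -33.39 turn -0.39 or -0.39 | shift x -4.4 y 12.1 z 8.7
[  8.6  26.9 110.    0.   43.2  41.9]
{'conf': 0.9, 'px': [133, 207], 'rect': [263.0, 275.0], 'size': [98.0, 36.0], 'ang': -52.6, 'cen': [265.0, 274.0]}
{'conf': 0.64, 'px': [334, 191], 'rect': [439.0, 171.0], 'size': [90.0, 29.0], 'ang': 56.6, 'cen': [440.0, 172.0]}
{'conf': 0.6, 'px': [234, 246], 'rect': [332.0, 189.0], 'size': [43.0, 24.0], 'ang': 2.3, 'cen': [328.0, 171.0]}
```

View pics/w1.png

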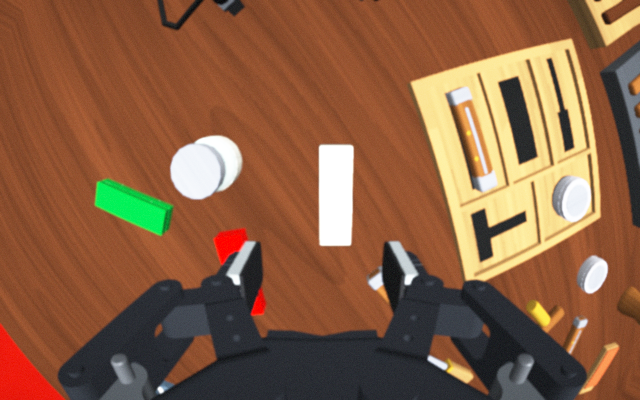

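The wrist view shows the white bar at (336,195). It is the same shape as the green and red bars but uncoloured, so it is the stone. The jar is at (205,165), clear of it. Next I'll re-measure with the arm settled.

```bash
python3 - <<'E'
from h import *
for n in('wrist','top'):
    d=shot(n)
    for t,z in dict(stone_2_mid=.02,case=.014).items():
        for r in rects(d,t,z): print(n,t,r)
E
python3 plan.py 438 168 60 -33.3
```

```text
wrist stone_2_mid {'conf': 0.84, 'px': [240, 249], 'rect': [332.0, 189.0], 'size': [41.0, 24.0], 'ang': 0.5, 'cen': [327.0, 169.0]}
wrist stone_2_mid {'conf': 0.79, 'px': [134, 206], 'rect': [263.0, 276.0], 'size': [97.0, 36.0], 'ang': -54.4, 'cen': [265.0, 274.0]}
wrist stone_2_mid {'conf': 0.59, 'px': [337, 193], 'rect': [439.0, 170.0], 'size': [91.0, 28.0], 'ang': 56.9, 'cen': [439.0, 172.0]}
wrist case {'conf': 0.88, 'px': [515, 151], 'rect': [627.0, 90.0], 'size': [221.0, 216.0], 'ang': 77.8, 'cen': [615.0, 105.0]}
top stone_2_mid {'conf': 0.74, 'px': [263, 267], 'rect': [315.0, 152.0], 'size': [90.0, 31.0], 'ang': 67.5, 'cen': [315.0, 151.0]}
top stone_2_mid {'conf': 0.66, 'px': [196, 133], 'rect': [688.0, 347.0], 'size': [98.0, 35.0], 'ang': 19.0, 'cen': [686.0, 348.0]}
top stone_2_mid {'conf': 0.49, 'px': [265, 222], 'rect': [431.0, 158.0], 'size': [68.0, 31.0], 'ang': 56.1, 'cen': [430.0, 156.0]}
top case {'conf': 0.58, 'px': [289, 151], 'rect': [629.0, 90.0], 'size': [223.0, 214.0], 'ang': 78.1, 'cen': [628.0, 91.0]}
t 4.18 now [428.  179.1 150.1] yaw -32.99 turn 0.31 or 0.31 | shift x -3.7 y 14.4 z 90.1
```

Request:
send_rows --pt "0.7 -0.004 0.0145 0.01 0" --pt "0.7 0 0 0.03 0" --pt "0.7 0 0 0.03 0" --pt "0.7 0 0 0.03 0" --pt "0.7 0 0 0.02 0" --pt "0.7 0 0 0.01 0" --pt "0.7 0 0 0.006 0" --pt "0.7 0 0 0 0" --pt "0.7 0 0 0 0"

```text
clock: 4.93
eef_pos: [0.4387, 0.1671, 0.0141]
eef_rot: [[0.546, 0.838, 0.001], [0.838, -0.546, 0.0], [0.001, 0.001, -1.0]]
force: [-1.2, 0.2, -0.1]
gripper_width: 0.0597
```

Request:
send_rows --pt "0 0 0 0 0" --pt "0 0 0 0 0" --pt "0 0 0 0 0" --pt "0 0 0 0 0" --pt "0 0 0 0 0" --pt "0 0 0 0 0" --pt "0 0 0 -0.02 0" --pt "0 0 0 -0.03 0" --pt "0 0 0 -0.03 0" --pt "0 0 0 -0.02 0" --pt "0 0 0 0 0" --pt "0 0 0 0 0"

```text
clock: 5.93
eef_pos: [0.439, 0.1669, 0.115]
eef_rot: [[0.546, 0.838, 0.004], [0.838, -0.546, 0.0], [0.002, 0.003, -1.0]]
force: [0.1, -0.5, -1.1]
gripper_width: 0.0262
```

```bash
python3 - <<'E'
from h import *
d=shot('wrist');cv2.imwrite('pics/w2.png',d['image'][:,:,::-1])
for r in rects(d,'stone_2_mid',.1): print(r)
E
python3 plan.py 637 131 115 -11.9
```

```text
{'conf': 0.82, 'px': [105, 213], 'rect': [338.0, 257.0], 'size': [64.0, 25.0], 'ang': -53.3, 'cen': [340.0, 255.0]}
{'conf': 0.68, 'px': [323, 238], 'rect': [436.0, 163.0], 'size': [102.0, 33.0], 'ang': 56.9, 'cen': [440.0, 169.0]}
{'conf': 0.66, 'px': [209, 260], 'rect': [381.0, 194.0], 'size': [28.0, 23.0], 'ang': 66.0, 'cen': [383.0, 196.0]}
t 6.03 now [437.6 166.7 113.2] yaw -33.12 turn -21.22 or -21.22 | shift x 6.2 y 202.4 z -1.8
```

View pics/w2.png

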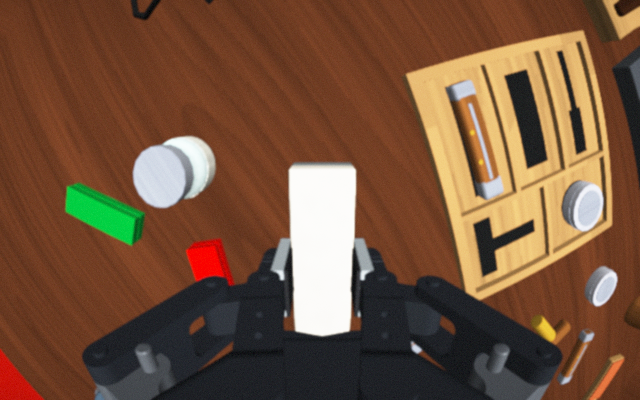

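Stone is held, centred between the pads at (323,250). Case and outlines are visible to the right.

Request:
send_rows --pt "0 0 0 0 -7.07" --pt "0 0 0 0 -7.07" --pt "0 0 0 0 -7.07" --pt "0 0.001 0.0337 0 0" --pt "0 0.001 0.0337 0 0" --pt "0 0.001 0.0337 0 0" --pt "0 0.001 0.0337 0 0" --pt "0 0.001 0.0337 0 0" --pt "0 0.001 0.0337 0 0" --pt "0 0 0 0 0" --pt "0 0 0 0 0"

```text
clock: 6.95
eef_pos: [0.6381, 0.1301, 0.1111]
eef_rot: [[0.208, 0.978, -0.002], [0.978, -0.208, -0.0], [-0.001, -0.002, -1.0]]
force: [0.1, -0.1, -0.9]
gripper_width: 0.0265
```

```bash
python3 - <<'E'
from h import *
d=shot('wrist')
for t,z in dict(stone_2_mid=.105,case=.014).items():
  for r in rects(d,t,z): print(t,r)
E
python3 plan.py 637 131 21 -11.9
```

```text
stone_2_mid {'conf': 0.95, 'px': [47, 241], 'rect': [451.0, 169.0], 'size': [62.0, 31.0], 'ang': 65.9, 'cen': [452.0, 171.0]}
stone_2_mid {'conf': 0.68, 'px': [5, 177], 'rect': [427.0, 222.0], 'size': [24.0, 13.0], 'ang': -26.0, 'cen': [426.0, 223.0]}
stone_2_mid {'conf': 0.61, 'px': [322, 240], 'rect': [637.0, 130.0], 'size': [96.0, 31.0], 'ang': 78.1, 'cen': [639.0, 137.0]}
case {'conf': 0.85, 'px': [353, 181], 'rect': [637.0, 130.0], 'size': [211.0, 141.0], 'ang': -11.6, 'cen': [648.0, 144.0]}
t 7.1 now [634.9 131.1 111.7] yaw -11.89 turn 0.01 or 0.01 | shift x 0.3 y 2.1 z 90.7
```

Request:
send_rows --pt "0 0 0.001 0.025 0" --pt "0 0 0 0.025 0" --pt "0 0 0 0.02 0" --pt "0 0 0 0.012 0" --pt "0 0 0 0.006 0" --pt "0 0 0 0 0" --pt "0 0 0 0 0"

```text
clock: 7.68
eef_pos: [0.6384, 0.1309, 0.0259]
eef_rot: [[0.206, 0.979, 0.0], [0.979, -0.206, 0.0], [0.0, 0.0, -1.0]]
force: [0.6, -0.3, -0.3]
gripper_width: 0.0262
```

Request:
send_rows --pt "0.42 0 0 0 0" --pt "0.42 0 0 0 0" --pt "0.42 0 0 0 0" --pt "0.42 0 0 -0.005 0" --pt "0.42 0 0 -0.01 0" --pt "0.5 0 0 -0.03 0" --pt "0.5 0 0 -0.03 0" --pt "0.5 0 0 -0.02 0" --pt "0.5 0 0 0 0" --pt "0.5 0 0 0 0"

```text
clock: 8.52
eef_pos: [0.6396, 0.1308, 0.1232]
eef_rot: [[0.206, 0.979, 0.005], [0.979, -0.206, 0.0], [0.001, 0.005, -1.0]]
force: [-0.9, -0.3, -0.5]
gripper_width: 0.0429
```

```bash
python3 - <<'E'
from h import *
d=shot('wrist');cv2.imwrite('pics/w3.png',d['image'][:,:,::-1])
for t,z in dict(stone_2_mid=.026,case=.014).items():
  for r in rects(d,t,z): print(t,r)
d=shot('top')
for t,z in dict(steel_2_mid=.014,corkscrew_2_mid=.014,cover_grip=.026).items():
  for r in rects(d,t,z): print(t,r)
E
python3 plan.py 438 -107 140 22.6
```

```text
stone_2_mid {'conf': 0.97, 'px': [319, 199], 'rect': [639.0, 133.0], 'size': [91.0, 27.0], 'ang': 78.0, 'cen': [639.0, 136.0]}
stone_2_mid {'conf': 0.82, 'px': [52, 239], 'rect': [334.0, 154.0], 'size': [100.0, 50.0], 'ang': 65.8, 'cen': [336.0, 156.0]}
stone_2_mid {'conf': 0.82, 'px': [4, 170], 'rect': [286.0, 257.0], 'size': [67.0, 44.0], 'ang': -67.1, 'cen': [289.0, 253.0]}
case {'conf': 0.56, 'px': [338, 202], 'rect': [631.0, 99.0], 'size': [212.0, 201.0], 'ang': -12.0, 'cen': [641.0, 125.0]}
steel_2_mid {'conf': 0.47, 'px': [359, 218], 'rect': [438.0, -107.0], 'size': [87.0, 14.0], 'ang': -68.0, 'cen': [439.0, -112.0]}
corkscrew_2_mid {'conf': 0.16, 'px': [300, 160], 'rect': [622.0, 61.0], 'size': [215.0, 164.0], 'ang': -12.1, 'cen': [618.0, 55.0]}
cover_grip {'conf': 0.88, 'px': [471, 217], 'rect': [444.0, -409.0], 'size': [226.0, 210.0], 'ang': -81.6, 'cen': [444.0, -409.0]}
t 8.87 now [637.6 130.7 119.3] yaw -11.91 turn -34.51 or -34.51 | shift x -142.7 y -275.7 z -20.7
```

View pics/w3.png

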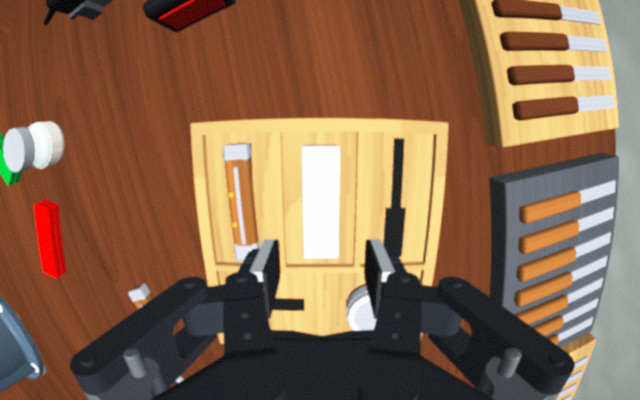

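The stone lies in its cell at (320,202), inside the dividers. The steel's outline at (396,195) has the rod towards +y.

Request:
send_rows --pt "0.6 0 0 -0.01 -6.9" --pt "0.6 0 0 -0.01 -6.9" --pt "0.6 0 0 0 -6.9" --pt "0.6 0 0 0 -6.9" --pt "0.6 0 0 0 -6.9"

```text
clock: 9.28
eef_pos: [0.6381, 0.1307, 0.14]
eef_rot: [[-0.39, 0.921, -0.001], [0.921, 0.39, -0.0], [0.0, -0.001, -1.0]]
force: [0.6, -0.0, 0.1]
gripper_width: 0.0512
```

Request:
send_rows --pt "0.6 -0.0143 -0.0276 0 0" --pt "0.6 -0.0143 -0.0276 0 0" --pt "0.6 -0.0143 -0.0276 0 0" --pt "0.6 -0.0143 -0.0276 0 0" --pt "0.6 -0.0143 -0.0276 0 0" --pt "0.6 -0.0143 -0.0276 0 0" --pt "0.6 -0.0143 -0.0276 0 0" --pt "0.6 -0.0143 -0.0276 0 0" --pt "0.6 -0.0143 -0.0276 0 0" --pt "0.6 -0.0143 -0.0276 0 0" --pt "0.6 0 0 0 0" --pt "0.6 0 0 0 0"

```text
clock: 10.28
eef_pos: [0.4378, -0.1083, 0.1403]
eef_rot: [[-0.381, 0.925, -0.001], [0.925, 0.381, 0.001], [0.001, -0.0, -1.0]]
force: [-0.5, -0.4, -0.8]
gripper_width: 0.0514
```

```bash
python3 - <<'E'
from h import *
d=shot('wrist');d=shot('wrist');cv2.imwrite('pics/w4.png',d['image'][:,:,::-1])
for t,z in dict(steel_2_mid=.012,corkscrew_2_mid=.012).items():
  for r in rects(d,t,z): print(t,r)
print(get_state()['eef_pos'])
np.savez('w4.npz',**{k:d[k] for k in('camera_matrix','R','t','fish')})
E
```

```text
steel_2_mid {'conf': 0.81, 'px': [322, 200], 'rect': [435.0, -101.0], 'size': [106.0, 20.0], 'ang': -68.2, 'cen': [437.0, -106.0]}
steel_2_mid {'conf': 0.23, 'px': [542, 32], 'rect': [576.0, 147.0], 'size': [110.0, 26.0], 'ang': 79.8, 'cen': [575.0, 138.0]}
corkscrew_2_mid {'conf': 0.81, 'px': [448, 256], 'rect': [580.0, -118.0], 'size': [62.0, 33.0], 'ang': -84.2, 'cen': [578.0, -119.0]}
corkscrew_2_mid {'conf': 0.24, 'px': [583, 69], 'rect': [643.0, 137.0], 'size': [109.0, 43.0], 'ang': 77.8, 'cen': [642.0, 134.0]}
[ 0.43928768 -0.10669132  0.14048019]
```

View pics/w4.png

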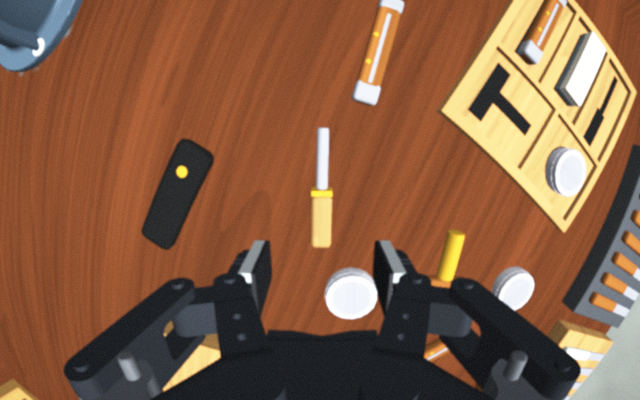

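Steel: tip (322,128), collar (321,192), handle end (321,247). The tin at (350,294) is clear of the fingers.

```bash
python3 - <<'E'
from h import *
d=dict(np.load('w4.npz'));d['fish']=True
print(toz(d,[[322,128],[321,192],[321,247]],.009)*1000)
E
python3 plan.py 439 -111 14 21.8
```

```text
[[ 415.5314046   -52.59112307]
 [ 435.98686883 -104.2450864 ]
 [ 455.93612378 -152.51834693]]
t 10.48 now [ 439.3 -106.7  140.5] yaw 22.68 turn 0.88 or 0.88 | shift x -3.9 y -1.9 z 126.5
```

Request:
send_rows --pt "0.6 -0.005 -0.001 0.02 0.8" --pt "0.6 0 0 0.03 0" --pt "0.6 0 0 0.03 0" --pt "0.6 0 0 0.025 0" --pt "0.6 0 0 0.015 0" --pt "0.6 0 0 0.007 0" --pt "0.6 0 0 0 0" --pt "0.6 0 0 0 0"

```text
clock: 11.15
eef_pos: [0.44, -0.1118, 0.0136]
eef_rot: [[-0.373, 0.928, 0.0], [0.928, 0.373, -0.0], [-0.0, 0.0, -1.0]]
force: [-0.4, -0.4, -0.1]
gripper_width: 0.0511
```

Request:
send_rows --pt "0 0 0 0 0" --pt "0 0 0 0 0" --pt "0 0 0 0 0" --pt "0 0 0 0 0" --pt "0 0 0 0 0" --pt "0 0 0 0 0" --pt "0 0 0 -0.02 0" --pt "0 0 0 -0.03 0" --pt "0 0 0 -0.03 0" --pt "0 0 0 -0.02 0" --pt "0 0 0 0 0" --pt "0 0 0 0 0"

```text
clock: 12.15
eef_pos: [0.4401, -0.1127, 0.115]
eef_rot: [[-0.371, 0.928, 0.003], [0.928, 0.371, -0.002], [-0.003, 0.003, -1.0]]
force: [-0.0, -0.0, -1.1]
gripper_width: 0.0167
```

```bash
python3 - <<'E'
from h import *
d=shot('wrist');d=shot('wrist');cv2.imwrite('pics/w5.png',d['image'][:,:,::-1])
s=get_state();print(s['eef_pos'],s['gripper_width'],s['force'])
for r in rects(d,'steel_2_mid',s['eef_pos'][2]-.004): print(r)
E
python3 plan.py 701 108 115 -11.9
```

```text
[ 0.43891201 -0.11210354  0.11320975] 0.01644161443814339 [ 0.42356503  0.47914103 -0.95213956]
{'conf': 0.61, 'px': [324, 250], 'rect': [435.0, -102.0], 'size': [110.0, 18.0], 'ang': -68.2, 'cen': [436.0, -104.0]}
t 12.3 now [ 438.7 -112.   112.8] yaw 21.79 turn 33.69 or 33.69 | shift x 269.4 y 211.3 z -2.2
```

View pics/w5.png

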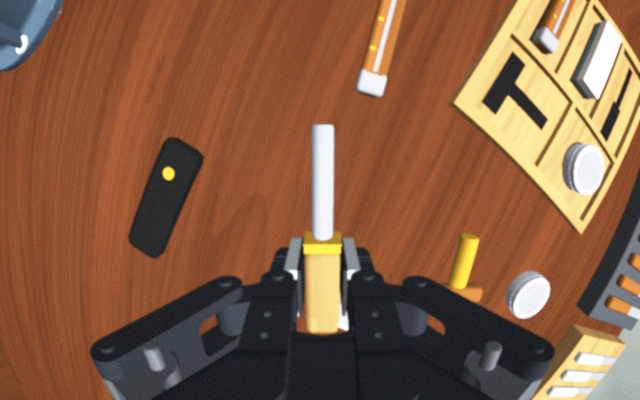

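Steel is held at the collar (322,240), rod straight ahead.

Request:
send_rows --pt "0 0 0 0 6.74" --pt "0 0 0 0 6.74" --pt "0 0 0 0 6.74" --pt "0 0 0 0 6.74" --pt "0 0 0 0 6.74"

```text
clock: 12.72
eef_pos: [0.4386, -0.112, 0.1121]
eef_rot: [[0.212, 0.977, -0.003], [0.977, -0.212, 0.002], [0.001, -0.003, -1.0]]
force: [-0.0, -0.1, -0.1]
gripper_width: 0.0163
```

Request:
send_rows --pt "0 0.0268 0.0209 0 0" --pt "0 0.0268 0.0209 0 0" --pt "0 0.0268 0.0209 0 0" --pt "0 0.0268 0.0209 0 0" --pt "0 0.0268 0.0209 0 0" --pt "0 0.0268 0.0209 0 0" --pt "0 0.0268 0.0209 0 0" --pt "0 0.0268 0.0209 0 0" --pt "0 0.0268 0.0209 0 0" --pt "0 0.0268 0.0209 0 0" --pt "0 0 0 0 0" --pt "0 0 0 0 0"

```text
clock: 13.72
eef_pos: [0.699, 0.1082, 0.1108]
eef_rot: [[0.204, 0.979, -0.003], [0.979, -0.204, -0.0], [-0.001, -0.003, -1.0]]
force: [-0.8, -0.7, -1.7]
gripper_width: 0.0161
```

```bash
python3 - <<'E'
from h import *
d=shot('wrist');d=shot('wrist');cv2.imwrite('pics/w6.png',d['image'][:,:,::-1])
s=get_state();print(s['eef_pos'],s['gripper_width'],s['force'])
for r in rects(d,'steel_2_mid',s['eef_pos'][2]-.004): print(r)
for r in rects(d,'case',.014): print(r)
np.savez('w6.npz',**{k:d[k] for k in('camera_matrix','R','t','fish')})
E
python3 plan.py 698.6 106.9 25 -11.9
```

```text
[0.69731072 0.10646964 0.11124384] 0.01603390936190021 [-0.09306075 -0.47236451 -1.43834332]
{'conf': 0.61, 'px': [324, 248], 'rect': [700.0, 118.0], 'size': [109.0, 18.0], 'ang': 78.0, 'cen': [699.0, 117.0]}
{'conf': 0.92, 'px': [261, 178], 'rect': [632.0, 107.0], 'size': [211.0, 186.0], 'ang': -11.6, 'cen': [640.0, 133.0]}
t 13.92 now [697.6 105.8 112.3] yaw -11.96 turn -0.06 or -0.06 | shift x 1.3 y 0.8 z 87.3
```

View pics/w6.png

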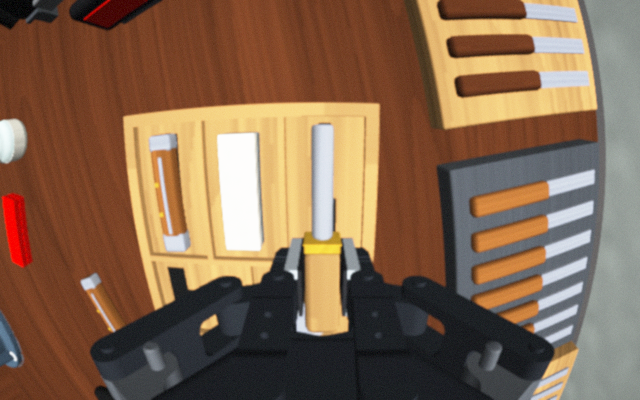

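Steel is above its cell, rod at (322,180), outline just right of the rod. Next is a check of the case edges against my case pose.

```bash
python3 - <<'E'
from h import *
d=dict(np.load('w6.npz'));d['fish']=True
y=np.array([.206,.979]);x=np.array([.979,-.206]);c=np.array([628.5,89.5])
w=toz(d,[[330,103],[379,103],[123,116],[377,160],[372,220],[130,180]],.014)*1000
print(w.round(1),((w-c)@x).round(1),((w-c)@y).round(1))
print(((toz(d,[[322,123],[322,240]],.107)*1000-c)@np.c_[x,y]).round(1))
E
```

```text
[[718.6 183.3]
 [754.  176.7]
 [548.4 219.6]
 [744.7 135. ]
 [733.1  89.1]
 [538.9 164.7]] [  68.9  104.9 -105.2  104.4  102.5 -103.2] [110.4 111.2 110.8  68.5  21.2  55.1]
[[63.5 97.1]
 [63.6 43. ]]
```

Request:
send_rows --pt "0 -0.002 0.0015 0.025 0" --pt "0 0 0 0.025 0" --pt "0 0 0 0.02 0" --pt "0 0 0 0.012 0" --pt "0 0 0 0.007 0" --pt "0 0 0 0 0" --pt "0 0 0 0 0" --pt "0 0 0 0 0"

```text
clock: 14.58
eef_pos: [0.7014, 0.1044, 0.026]
eef_rot: [[0.206, 0.978, 0.003], [0.978, -0.206, -0.0], [0.001, 0.003, -1.0]]
force: [0.5, 0.6, -1.3]
gripper_width: 0.016
```

Request:
send_rows --pt "0.33 0 0 0 0" --pt "0.33 0 0 0 0" --pt "0.33 0 0 0 0" --pt "0.33 0 0 -0.005 0" --pt "0.33 0 0 -0.01 0" --pt "0.4 0 0 -0.03 0" --pt "0.4 0 0 -0.03 0" --pt "0.4 0 0 -0.03 0" --pt "0.4 0 0 0 0" --pt "0.4 0 0 0 0"

```text
clock: 15.42
eef_pos: [0.7023, 0.1046, 0.1336]
eef_rot: [[0.206, 0.979, 0.007], [0.979, -0.206, -0.0], [0.001, 0.007, -1.0]]
force: [-0.5, 0.3, -1.1]
gripper_width: 0.0338
```

```bash
python3 - <<'E'
from h import *
d=shot('wrist');d=shot('wrist');cv2.imwrite('pics/w7.png',d['image'][:,:,::-1])
for r in rects(d,'steel_2_mid',.02): print(r)
d=shot('top')
for r in rects(d,'corkscrew_2_mid',.014): print(r)
d=shot('scene')
for r in rects(d,'corkscrew_2_mid',.014): print(r)
E
python3 plan.py 578 -130 140 18
```

```text
{'conf': 0.83, 'px': [323, 198], 'rect': [704.0, 117.0], 'size': [106.0, 19.0], 'ang': 78.8, 'cen': [703.0, 111.0]}
{'conf': 0.66, 'px': [368, 168], 'rect': [582.0, -122.0], 'size': [70.0, 60.0], 'ang': -75.9, 'cen': [583.0, -130.0]}
{'conf': 0.54, 'px': [265, 239], 'rect': [588.0, -123.0], 'size': [69.0, 60.0], 'ang': -79.4, 'cen': [587.0, -131.0]}
t 15.77 now [699.5 104.5 128.1] yaw -11.91 turn -29.91 or -29.91 | shift x -185.5 y -188.0 z -11.9
```

View pics/w7.png

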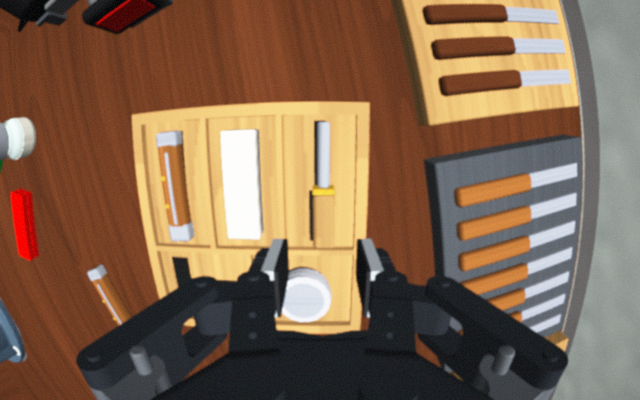

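The steel lies in its cell (322,180). Nine pictures viewed. Next, the corkscrew.

Request:
send_rows --pt "0.4 0 0 -0.003 -6.6" --pt "0.4 0 0 -0.003 -6.6" --pt "0.4 0 0 -0.003 -6.6" --pt "0.4 0 0 -0.003 -6.6"

```text
clock: 16.1
eef_pos: [0.6999, 0.1045, 0.1406]
eef_rot: [[-0.256, 0.967, -0.002], [0.967, 0.256, -0.0], [0.0, -0.002, -1.0]]
force: [-0.7, -0.3, -0.1]
gripper_width: 0.0343
```

Request:
send_rows --pt "0.6 -0.0232 -0.0235 0 0" --pt "0.6 -0.0232 -0.0235 0 0" --pt "0.6 -0.0232 -0.0235 0 0" --pt "0.6 -0.0232 -0.0235 0 0" --pt "0.6 -0.0232 -0.0235 0 0" --pt "0.6 -0.0232 -0.0235 0 0" --pt "0.6 -0.0232 -0.0235 0 0" --pt "0.6 -0.0232 -0.0235 0 0" --pt "0.6 0 0 0 0" --pt "0.6 0 0 0 0" --pt "0.6 0 0 0 0"

```text
clock: 17.02
eef_pos: [0.5649, -0.1222, 0.1413]
eef_rot: [[-0.25, 0.968, -0.0], [0.968, 0.25, 0.001], [0.001, 0.0, -1.0]]
force: [1.2, 0.0, -0.1]
gripper_width: 0.051
```

```bash
python3 - <<'E'
from h import *
d=shot('wrist');d=shot('wrist');cv2.imwrite('pics/w8.png',d['image'][:,:,::-1])
for r in rects(d,'corkscrew_2_mid',.012): print(r)
np.savez('w8.npz',**{k:d[k] for k in('camera_matrix','R','t','fish')})
E
python3 plan.py 582 -124 14 14
```

```text
{'conf': 0.67, 'px': [343, 217], 'rect': [582.0, -122.0], 'size': [69.0, 58.0], 'ang': -75.6, 'cen': [583.0, -131.0]}
t 17.17 now [ 565.3 -121.1  141.4] yaw 14.6 turn 0.6 or 0.6 | shift x -6.9 y 15.5 z 127.4
```

View pics/w8.png

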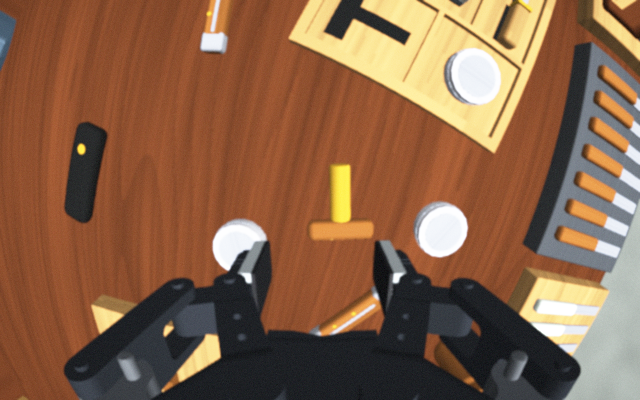

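```bash
python3 - <<'E'
from h import *
d=dict(np.load('w8.npz'));d['fish']=True
w=toz(d,[[341,165],[341.5,222],[342,241]],.012)*1000
print(w); u=w[0]-w[2];print(np.linalg.norm(u),np.degrees(np.arctan2(u[1],u[0])));u/=np.linalg.norm(u);print(w[2]+32*u,w[0]-36*u)
E
python3 plan.py 582 -124 14 14
```

```text
[[ 573.4217707   -90.14480436]
 [ 587.46407754 -139.38053799]
 [ 592.88765779 -156.95891071]]
69.59199356410628 106.24316369769201
[ 583.93679498 -126.23624717] [ 583.49149136 -124.70780084]
t 17.17 now [ 565.3 -121.1  141.4] yaw 14.6 turn 0.6 or 0.6 | shift x -6.9 y 15.5 z 127.4
```

Request:
send_rows --pt "0.6 -0.006 0.0165 0.02 0" --pt "0.6 0 0 0.03 0" --pt "0.6 0 0 0.03 0" --pt "0.6 0 0 0.025 0" --pt "0.6 0 0 0.015 0" --pt "0.6 0 0 0.007 0" --pt "0.6 0 0 0 0" --pt "0.6 0 0 0 0"

```text
clock: 17.83
eef_pos: [0.5828, -0.1233, 0.0147]
eef_rot: [[-0.251, 0.968, 0.0], [0.968, 0.251, -0.0], [-0.0, 0.0, -1.0]]
force: [0.2, 0.3, -0.1]
gripper_width: 0.0511
```

Request:
send_rows --pt "0 0 0 0 0" --pt "0 0 0 0 0" --pt "0 0 0 0 0" --pt "0 0 0 0 0" --pt "0 0 0 0 0" --pt "0 0 0 0 0" --pt "0 0 0 -0.02 0" --pt "0 0 0 -0.03 0" --pt "0 0 0 -0.03 0" --pt "0 0 0 -0.02 0" --pt "0 0 0 0 0" --pt "0 0 0 0 0"

```text
clock: 18.83
eef_pos: [0.5829, -0.1242, 0.116]
eef_rot: [[-0.25, 0.968, 0.003], [0.968, 0.25, -0.001], [-0.002, 0.003, -1.0]]
force: [-0.2, -0.5, -1.7]
gripper_width: 0.0152
```

```bash
python3 - <<'E'
from h import *
d=shot('wrist');d=shot('wrist');cv2.imwrite('pics/w9.png',d['image'][:,:,::-1])
s=get_state();print(s['eef_pos'],s['gripper_width'],s['force'])
for r in rects(d,'corkscrew_2_mid',s['eef_pos'][2]-.002): print(r)
E
python3 plan.py 568.4 40.3 115 78.1
```

```text
[ 0.58124908 -0.12361568  0.11368267] 0.015577343492372235 [-0.40245114 -0.72720657 -1.59033421]
{'conf': 0.33, 'px': [514, 16], 'rect': [642.0, 25.0], 'size': [28.0, 14.0], 'ang': 79.7, 'cen': [642.0, 23.0]}
t 18.98 now [ 581.  -123.5  113.2] yaw 14.49 turn -63.61 or -63.61 | shift x 46.1 y 157.7 z -1.8
```

Request:
send_rows --pt "0 0 0 0 -7.07" --pt "0 0 0 0 -7.07" --pt "0 0 0 0 -7.07" --pt "0 0 0 0 -7.07" --pt "0 0 0 0 -7.07" --pt "0 0 0 0 -7.07" --pt "0 0 0 0 -7.07" --pt "0 0 0 0 -7.07" --pt "0 0 0 0 -7.07"

```text
clock: 19.73
eef_pos: [0.5811, -0.1235, 0.1126]
eef_rot: [[-0.98, 0.2, -0.004], [0.2, 0.98, 0.001], [0.004, 0.001, -1.0]]
force: [0.2, -0.6, -1.1]
gripper_width: 0.0159
```

Request:
send_rows --pt "0 0.0092 0.0315 0 0" --pt "0 0.0092 0.0315 0 0" --pt "0 0.0092 0.0315 0 0" --pt "0 0.0092 0.0315 0 0" --pt "0 0.0092 0.0315 0 0" --pt "0 0 0 0 0" --pt "0 0 0 0 0" --pt "0 0 0 0 0"

```text
clock: 20.4
eef_pos: [0.5691, 0.0397, 0.1134]
eef_rot: [[-0.979, 0.205, -0.002], [0.205, 0.979, -0.0], [0.002, -0.001, -1.0]]
force: [0.6, -0.2, -1.3]
gripper_width: 0.0156
```

```bash
python3 - <<'E'
from h import *
d=shot('wrist');d=shot('wrist');cv2.imwrite('pics/w9.png',d['image'][:,:,::-1])
s=get_state();print(s['eef_pos'],s['gripper_width'],s['force'])
for r in rects(d,'corkscrew_2_mid',s['eef_pos'][2]-.002): print(r)
E
python3 plan.py 568.4 40.3 23 78.1
```

```text
[0.56963298 0.0386041  0.11387082] 0.015584063200219014 [ 0.60068347  0.09342248 -2.20978895]
{'conf': 0.58, 'px': [321, 245], 'rect': [566.0, 40.0], 'size': [70.0, 19.0], 'ang': -11.8, 'cen': [563.0, 41.0]}
t 20.55 now [569.7  38.4 114.1] yaw 78.03 turn -0.07 or -0.07 | shift x 1.7 y 1.6 z 91.1
```

View pics/w9.png

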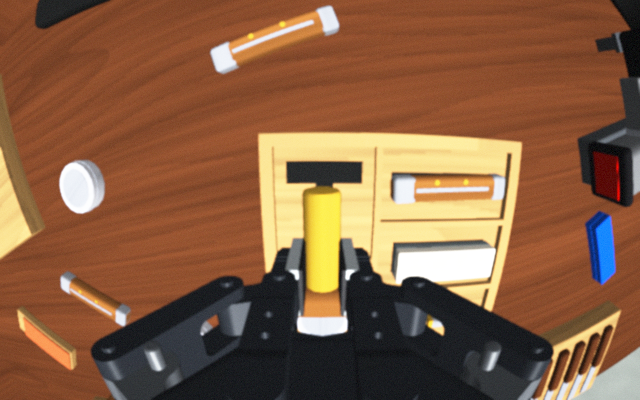

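Corkscrew is held by its sheath at (321,235), above its cell between (262,135) and (376,250), aligned.

Request:
send_rows --pt "0 0.001 0.0015 0.027 0" --pt "0 0 0 0.027 0" --pt "0 0 0 0.02 0" --pt "0 0 0 0.012 0" --pt "0 0 0 0.005 0" --pt "0 0 0 0 0" --pt "0 0 0 0 0" --pt "0 0 0 0 0"

```text
clock: 21.22
eef_pos: [0.5698, 0.0409, 0.0242]
eef_rot: [[-0.978, 0.206, 0.002], [0.206, 0.978, -0.0], [-0.002, 0.0, -1.0]]
force: [0.2, -0.6, -0.4]
gripper_width: 0.0153
```

Request:
send_rows --pt "0.4 0 0 0 0" --pt "0.4 0 0 0 0" --pt "0.4 0 0 0 0" --pt "0.4 0 0 -0.005 0" --pt "0.4 0 0 -0.01 0" --pt "0.4 0 0 -0.03 0" --pt "0.4 0 0 -0.03 0" --pt "0.4 0 0 -0.03 0" --pt "0.4 0 0 -0.02 0" --pt "0.4 0 0 -0.02 0" --pt "0.4 0 0 0 0"

```text
clock: 22.13
eef_pos: [0.5717, 0.0412, 0.1739]
eef_rot: [[-0.979, 0.205, 0.01], [0.205, 0.979, -0.001], [-0.01, 0.001, -1.0]]
force: [0.3, -0.4, 0.1]
gripper_width: 0.034
```

```bash
python3 - <<'E'
from h import *
d=shot('wrist');d=shot('wrist')
for r in rects(d,'corkscrew_2_mid',.018): print(r)
d=shot('top')
for t,z in dict(corkscrew_2_mid=.018,cover_grip=.026).items():
  for r in rects(d,t,z): print(t,r)
d=shot('scene')
for r in rects(d,'cover_grip',.026): print(r)
E
python3 plan.py 445 -409 160 9
```

```text
{'conf': 0.76, 'px': [319, 203], 'rect': [568.0, 42.0], 'size': [69.0, 60.0], 'ang': -11.9, 'cen': [577.0, 40.0]}
cover_grip {'conf': 0.72, 'px': [468, 219], 'rect': [444.0, -408.0], 'size': [229.0, 210.0], 'ang': -81.5, 'cen': [443.0, -408.0]}
cover_grip {'conf': 0.48, 'px': [182, 178], 'rect': [530.0, 354.0], 'size': [160.0, 135.0], 'ang': 11.9, 'cen': [540.0, 370.0]}
{'conf': 0.73, 'px': [168, 180], 'rect': [453.0, -406.0], 'size': [233.0, 228.0], 'ang': -81.6, 'cen': [459.0, -407.0]}
t 22.53 now [568.2  41.4 167.4] yaw 78.12 turn 69.12 or 69.12 | shift x -425.6 y -192.2 z 7.4
```

Request:
send_rows --pt "0.6 0 0 0 6.9" --pt "0.6 0 0 0 6.9" --pt "0.6 0 0 0 6.9" --pt "0.6 0 0 0 6.9" --pt "0.6 0 0 0 6.9" --pt "0.6 0 0 0 6.9" --pt "0.6 0 0 0 6.9" --pt "0.6 0 0 0 6.9" --pt "0.6 0 0 0 6.9" --pt "0.6 0 0 0 6.9" --pt "0.6 -0.0327 -0.0148 0 0" --pt "0.6 -0.0327 -0.0148 0 0"

```text
clock: 23.53
eef_pos: [0.5499, -0.0271, 0.1677]
eef_rot: [[-0.163, 0.987, -0.001], [0.987, 0.163, 0.0], [0.0, -0.001, -1.0]]
force: [0.4, -1.3, -0.4]
gripper_width: 0.0516
```

Request:
send_rows --pt "0.6 -0.0327 -0.0148 0 0" --pt "0.6 -0.0327 -0.0148 0 0" --pt "0.6 -0.0327 -0.0148 0 0" --pt "0.6 -0.0327 -0.0148 0 0" --pt "0.6 -0.0327 -0.0148 0 0" --pt "0.6 -0.0327 -0.0148 0 0" --pt "0.6 -0.0327 -0.0148 0 0" --pt "0.6 -0.0327 -0.0148 0 0" --pt "0.6 -0.0327 -0.0148 0 0" --pt "0.6 -0.0327 -0.0148 0 0" --pt "0.6 -0.0327 -0.0148 0 0" --pt "0.6 0 0 0 0"

```text
clock: 24.53
eef_pos: [0.4451, -0.4165, 0.1681]
eef_rot: [[-0.153, 0.988, 0.001], [0.988, 0.153, -0.006], [-0.006, 0.0, -1.0]]
force: [0.8, -0.6, -0.1]
gripper_width: 0.0512
```

```bash
python3 - <<'E'
from h import *
d=shot('wrist');d=shot('wrist');d=shot('wrist');cv2.imwrite('pics/w10.png',d['image'][:,:,::-1])
for r in rects(d,'cover_grip',.026): print(r)
np.savez('w10.npz',**{k:d[k] for k in('camera_matrix','R','t','fish')})
E
python3 plan.py 445 -409 41 9
```

```text
{'conf': 0.83, 'px': [322, 171], 'rect': [444.0, -412.0], 'size': [223.0, 212.0], 'ang': -81.6, 'cen': [442.0, -394.0]}
t 24.73 now [ 446.  -407.5  167.7] yaw 9.14 turn 0.14 or 0.14 | shift x -1.3 y -1.3 z 126.7
```

View pics/w10.png

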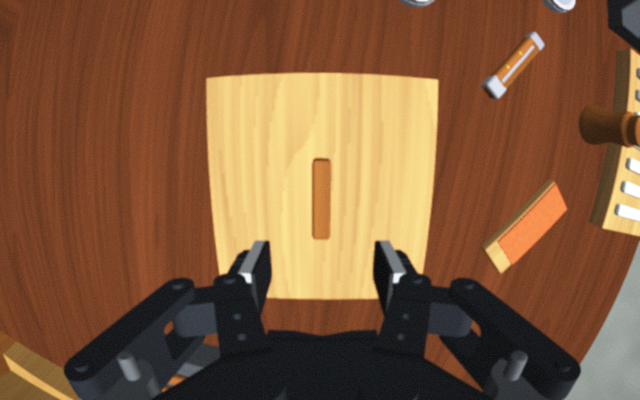

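The cover lies under the gripper, grip bar from (321,158) to (321,239).

```bash
python3 - <<'E'
from h import *
d=dict(np.load('w10.npz'));d['fish']=True
w=toz(d,[[321,158],[321,239],[312,198],[330,198]],.048)*1000
print(w.round(1),(w[:2].mean(0)).round(1),w[2:].mean(0).round(1)); u=w[0]-w[1];print(np.linalg.norm(u),np.degrees(np.arctan2(u[1],u[0])))
c=toz(d,[[207,78],[438,79],[425,299],[218,298]],.026)*1000;print(c.round(1),c.mean(0))
u=c[1]-c[0];print(np.degrees(np.arctan2(u[1],u[0])))
E
python3 plan.py 445 -409 41 8.5
```

```text
[[ 438.7 -375. ]
 [ 449.7 -444.9]
 [ 436.5 -409.5]
 [ 451.4 -407.1]] [ 444.2 -409.9] [ 443.9 -408.3]
70.73986255917235 98.9218567732245
[[ 325.  -318.6]
 [ 532.2 -286.8]
 [ 573.6 -507.9]
 [ 351.7 -541.8]] [ 445.61345688 -413.77886303]
8.72834334085615
t 24.73 now [ 446.  -407.5  167.7] yaw 9.14 turn 0.64 or 0.64 | shift x -1.3 y -1.2 z 126.7
```

Request:
send_rows --pt "0.6 -0.0017 -0.002 0.02 0.3" --pt "0.6 0 0 0.03 0" --pt "0.6 0 0 0.03 0" --pt "0.6 0 0 0.025 0" --pt "0.6 0 0 0.016 0" --pt "0.6 0 0 0.007 0" --pt "0.6 0 0 0 0" --pt "0.6 0 0 0 0"

```text
clock: 25.4
eef_pos: [0.4453, -0.41, 0.0408]
eef_rot: [[-0.155, 0.988, -0.0], [0.988, 0.155, 0.0], [0.0, -0.0, -1.0]]
force: [-0.6, 1.2, 0.2]
gripper_width: 0.0511
```

Request:
send_rows --pt "0 0 0 0 0" --pt "0 0 0 0 0" --pt "0 0 0 0 0" --pt "0 0 0 0 0" --pt "0 0 0 0 0" --pt "0 0 0 0 0" --pt "0 0 0 0 0" --pt "0 0 0 -0.01 0" --pt "0 0 0 -0.02 0" --pt "0 0 0 -0.03 0" --pt "0 0 0 -0.03 0" --pt "0 0 0 0 0"

```text
clock: 26.4
eef_pos: [0.4469, -0.4137, 0.1365]
eef_rot: [[-0.153, 0.988, 0.007], [0.988, 0.154, -0.009], [-0.01, 0.005, -1.0]]
force: [0.8, -1.0, -2.3]
gripper_width: 0.0149
```

```bash
python3 plan.py 627.5 89.5 130 -11.9; python3 - <<'E'
from h import *
s=get_state();print(s['gripper_width'],s['force'])
d=shot('top')
for r in rects(d,'case',.014): print(r)
for r in rects(d,'cover_grip',.115): print(r)
d=shot('scene')
for r in rects(d,'case',.014): print(r)
E
```

```text
t 26.4 now [ 446.9 -413.7  136.5] yaw 8.83 turn 20.73 or 20.73 | shift x 529.7 y 72.9 z 6.5
0.014862721217328841 [ 0.78678769 -0.97151345 -2.29828887]
{'conf': 0.95, 'px': [289, 154], 'rect': [628.0, 90.0], 'size': [221.0, 210.0], 'ang': 77.9, 'cen': [627.0, 89.0]}
{'conf': 0.78, 'px': [488, 181], 'rect': [522.0, -401.0], 'size': [228.0, 61.0], 'ang': -83.4, 'cen': [533.0, -415.0]}
{'conf': 0.35, 'px': [183, 179], 'rect': [505.0, 356.0], 'size': [229.0, 127.0], 'ang': -22.6, 'cen': [524.0, 342.0]}
{'conf': 0.81, 'px': [360, 273], 'rect': [633.0, 89.0], 'size': [221.0, 214.0], 'ang': 78.3, 'cen': [641.0, 88.0]}
{'conf': 0.59, 'px': [434, 175], 'rect': [355.0, 259.0], 'size': [88.0, 49.0], 'ang': -22.3, 'cen': [356.0, 258.0]}
```

Request:
send_rows --pt "0 0 0 -0.01 6.9" --pt "0 0 0 -0.01 6.9" --pt "0 0 0 0 6.9" --pt "0 0.015 0.002 0 0" --pt "0 0.025 0.0036 0 0" --pt "0 0.035 0.0051 0 0" --pt "0 0.035 0.0051 0 0" --pt "0 0.035 0.0051 0 0" --pt "0 0.035 0.0051 0 0" --pt "0 0.035 0.0051 0 0" --pt "0 0.035 0.0051 0 0" --pt "0 0.035 0.0051 0 0"

```text
clock: 27.65
eef_pos: [0.5427, -0.1374, 0.1489]
eef_rot: [[0.203, 0.979, -0.004], [0.979, -0.203, 0.002], [0.001, -0.004, -1.0]]
force: [0.9, 0.2, -2.9]
gripper_width: 0.0142
```

Request:
send_rows --pt "0 0.035 0.0051 0 0" --pt "0 0.035 0.0051 0 0" --pt "0 0.035 0.0051 0 0" --pt "0 0.035 0.0051 0 0" --pt "0 0.035 0.0051 0 0" --pt "0 0.035 0.0051 0 0" --pt "0 0.02 0.0028 0 0" --pt "0 0.012 0.0016 0 0" --pt "0 0 0 0 0" --pt "0 0 0 0 0" --pt "0 0 0 0 0"

```text
clock: 28.57
eef_pos: [0.6267, 0.0881, 0.1497]
eef_rot: [[0.206, 0.979, -0.003], [0.979, -0.206, -0.001], [-0.001, -0.002, -1.0]]
force: [0.5, -0.0, -3.0]
gripper_width: 0.0145
```

```bash
python3 plan.py 628.3 89.5 55 -11.9; python3 - <<'E'
from h import *
s=get_state();print(s['gripper_width'],s['force'])
d=shot('wrist');d=shot('wrist');cv2.imwrite('pics/w11.png',d['image'][:,:,::-1])
for r in rects(d,'cover_grip',s['eef_pos'][2]-.015): print(r)
np.savez('w11.npz',**{k:d[k] for k in('camera_matrix','R','t','fish')})
E
python3 plan.py 628.3 89.5 55 -11.9
```

```text
t 28.57 now [626.7  88.1 149.7] yaw -11.88 turn 0.02 or 0.02 | shift x 1.7 y 1.3 z 94.7
0.014502020748923703 [ 0.53088744 -0.0412035  -3.03127642]
{'conf': 0.88, 'px': [323, 157], 'rect': [632.0, 115.0], 'size': [210.0, 165.0], 'ang': -12.2, 'cen': [636.0, 134.0]}
t 28.72 now [627.3  87.6 150.4] yaw -11.97 turn -0.07 or -0.07 | shift x 2.0 y 0.5 z 95.4
```

View pics/w11.png

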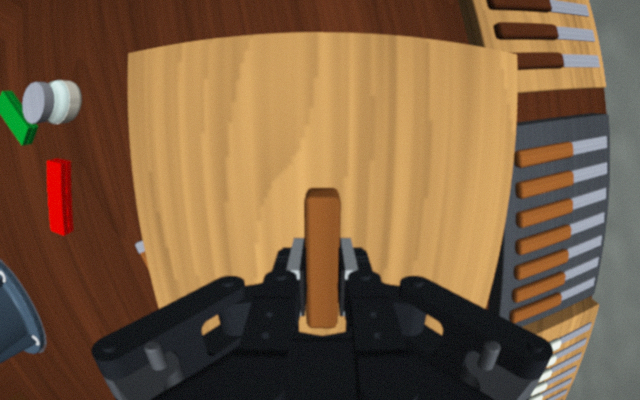

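```bash
python3 - <<'E'
from h import *
d=dict(np.load('w11.npz'));d['fish']=True
y=np.array([.2062,.9785]);x=np.array([.9785,-.2062]);c=np.array([628.3,89.5]);M=np.c_[x,y]
print(((toz(d,[[128,53],[517,52],[322,32],[140,180],[508,180]],.1355)*1000-c)@M).round(1))
print(((toz(d,[[322,188],[322,327]],.1575)*1000-c)@M).round(1))
E
```

```text
[[-105.3  107.8]
 [ 102.7  108.3]
 [  -1.5  107.4]
 [-100.6   37.5]
 [ 100.1   37.6]]
[[ -1.5  37.2]
 [ -1.5 -33.5]]
```

Request:
send_rows --pt "0 0.0015 0.001 0.02 0" --pt "0 0 0 0.025 0" --pt "0 0 0 0.02 0" --pt "0 0 0 0.012 0" --pt "0 0 0 0.008 0" --pt "0 0 0 0.004 0" --pt "0 0 0 0.003 0" --pt "0 0 0 0 0" --pt "0 0 0 0 0"

```text
clock: 29.47
eef_pos: [0.6298, 0.0903, 0.0594]
eef_rot: [[0.206, 0.979, 0.002], [0.979, -0.206, -0.0], [0.0, 0.002, -1.0]]
force: [0.3, 0.4, -2.8]
gripper_width: 0.0144
```

```bash
python3 plan.py 628.3 89.5 55 -11.9; python3 -c "
from h import *
print(get_state()['force'])"
```

```text
t 29.47 now [629.8  90.3  59.4] yaw -11.87 turn 0.03 or 0.03 | shift x -1.1 y -1.3 z 4.4
[ 0.25941557  0.4349217  -2.77100581]
```

Request:
send_rows --pt "0 -0.0005 -0.001 0.002 0" --pt "0 0 0 0.0015 0" --pt "0 0 0 0 0" --pt "0 0 0 0 0" --pt "0 0 0 0.001 0" --pt "0 0 0 0 0" --pt "0 0 0 0 0"

```text
clock: 30.05
eef_pos: [0.6285, 0.0901, 0.0561]
eef_rot: [[0.205, 0.979, 0.001], [0.979, -0.205, -0.0], [0.0, 0.001, -1.0]]
force: [-3.2, -0.5, 10.7]
gripper_width: 0.0141
```

Contact (10 N). I'll release, lift away and check the seat.

Request:
send_rows --pt "0.5 0 0 0 0" --pt "0.5 0 0 0 0" --pt "0.5 0 0 0 0" --pt "0.5 0 0 0 0" --pt "0.5 0 0 -0.01 0" --pt "0.5 0 0 -0.03 0" --pt "0.5 0 0 -0.03 0" --pt "0.5 0 0 -0.03 0" --pt "0.5 0 0 -0.03 0" --pt "0.5 0 0 0 0" --pt "0.5 0 0 0 0"

```text
clock: 30.97
eef_pos: [0.6295, 0.0901, 0.187]
eef_rot: [[0.206, 0.979, 0.006], [0.979, -0.206, -0.0], [0.001, 0.006, -1.0]]
force: [-0.5, 0.5, -1.0]
gripper_width: 0.0426
```

```bash
python3 - <<'E'
from h import *
d=shot('wrist');d=shot('wrist');cv2.imwrite('pics/w12.png',d['image'][:,:,::-1])
for r in rects(d,'cover_grip',.040): print('cover',r)
for n in('top','scene'):
  d=shot(n);
  if n=='scene': cv2.imwrite('pics/s12.png',d['image'][:,:,::-1])
  for t,z in dict(cover_grip=.040,scanner_grip=.065,trigger_pad=.066).items():
    for r in rects(d,t,z): print(n,t,r)
E
python3 plan.py 500 362 180 100
```

```text
cover {'conf': 0.86, 'px': [319, 172], 'rect': [627.0, 90.0], 'size': [222.0, 213.0], 'ang': 78.2, 'cen': [631.0, 107.0]}
top cover_grip {'conf': 0.69, 'px': [308, 154], 'rect': [615.0, 35.0], 'size': [214.0, 114.0], 'ang': -13.1, 'cen': [617.0, 35.0]}
top cover_grip {'conf': 0.53, 'px': [406, 152], 'rect': [619.0, -236.0], 'size': [94.0, 22.0], 'ang': 54.0, 'cen': [617.0, -237.0]}
top scanner_grip {'conf': 0.61, 'px': [180, 176], 'rect': [527.0, 343.0], 'size': [147.0, 124.0], 'ang': 11.2, 'cen': [548.0, 359.0]}
top trigger_pad {'conf': 0.22, 'px': [362, 134], 'rect': [668.0, -120.0], 'size': [50.0, 45.0], 'ang': -27.1, 'cen': [667.0, -119.0]}
scene cover_grip {'conf': 0.69, 'px': [359, 267], 'rect': [634.0, 88.0], 'size': [222.0, 220.0], 'ang': 78.4, 'cen': [645.0, 88.0]}
scene cover_grip {'conf': 0.63, 'px': [440, 181], 'rect': [383.0, 261.0], 'size': [77.0, 31.0], 'ang': -41.0, 'cen': [387.0, 257.0]}
scene scanner_grip {'conf': 0.76, 'px': [488, 244], 'rect': [542.0, 369.0], 'size': [233.0, 121.0], 'ang': -28.8, 'cen': [557.0, 355.0]}
scene trigger_pad {'conf': 0.44, 'px': [477, 230], 'rect': [528.0, 341.0], 'size': [51.0, 17.0], 'ang': 8.8, 'cen': [531.0, 342.0]}
t 31.52 now [627.9  90.1 183.5] yaw -11.87 turn 68.13 or -111.87 | shift x -78.7 y -290.0 z 3.5
```

View pics/w12.png

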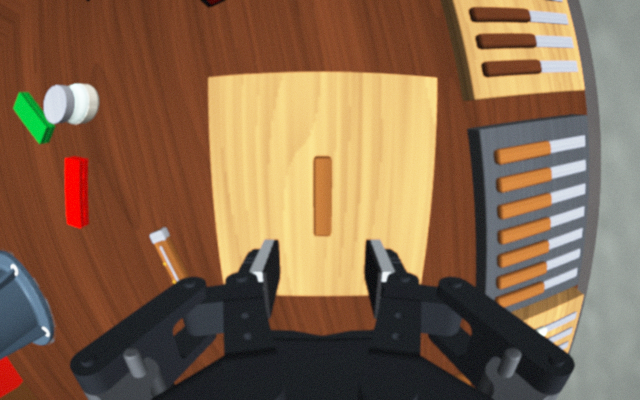

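Cover is seated at (627,90), 78.2°, matching the case. Next, the scanner.

Request:
send_rows --pt "1 0 0 0 6.8" --pt "1 0 0 0 6.8" --pt "1 0 0 0 6.8" --pt "1 0 0 0 6.8" --pt "1 0 0 0 6.8" --pt "1 0 0 0 6.8" --pt "1 0 0 0 6.8" --pt "1 0 0 0 6.8" --pt "1 0 0 0 6.8" --pt "1 0 0 0 6.8"

```text
clock: 32.35
eef_pos: [0.628, 0.0901, 0.1839]
eef_rot: [[0.985, 0.17, -0.0], [0.17, -0.985, 0.0], [-0.0, -0.0, -1.0]]
force: [0.1, -0.1, 0.1]
gripper_width: 0.0854
```

Request:
send_rows --pt "1 -0.0079 -0.029 0 0" --pt "1 -0.0079 -0.029 0 0" --pt "1 -0.0079 -0.029 0 0" --pt "1 -0.0079 -0.029 0 0" --pt "1 -0.0079 -0.029 0 0" --pt "1 -0.0079 -0.029 0 0" --pt "1 -0.0079 -0.029 0 0" --pt "1 -0.0079 -0.029 0 0" --pt "1 -0.0079 -0.029 0 0" --pt "1 -0.0079 -0.029 0 0" --pt "1 0 0 0 0" --pt "1 0 0 0 0"

```text
clock: 33.35
eef_pos: [0.4983, 0.3631, 0.1839]
eef_rot: [[0.984, 0.179, 0.0], [0.179, -0.984, -0.0], [-0.0, 0.0, -1.0]]
force: [-0.1, 0.3, -0.3]
gripper_width: 0.085
```

```bash
python3 - <<'E'
from h import *
d=shot('wrist');d=shot('wrist');cv2.imwrite('pics/w13.png',d['image'][:,:,::-1])
for t,z in dict(scanner_grip=.070,trigger_pad=.066).items():
    for r in rects(d,t,z): print(t,r)
np.savez('w13.npz',**{k:d[k] for k in('camera_matrix','R','t','fish')})
s=get_state();print('cam rel',s['eef_rot'].T@(-d['R'].T@d['t']-s['eef_pos']),s['qpos'].round(1))
E
python3 plan.py 500 362 180 100
```

```text
scanner_grip {'conf': 0.72, 'px': [321, 130], 'rect': [526.0, 382.0], 'size': [226.0, 117.0], 'ang': -32.6, 'cen': [545.0, 364.0]}
scanner_grip {'conf': 0.69, 'px': [343, 171], 'rect': [525.0, 350.0], 'size': [52.0, 8.0], 'ang': 8.3, 'cen': [525.0, 350.0]}
trigger_pad {'conf': 0.66, 'px': [346, 173], 'rect': [524.0, 350.0], 'size': [54.0, 9.0], 'ang': 9.1, 'cen': [525.0, 350.0]}
cam rel [ 0.06606859 -0.00244076 -0.13160551] [ 25.4  33.5  86.6  -0.   60.  105.4]
t 33.55 now [499.9 360.6 184. ] yaw -79.96 turn 0.04 or -179.96 | shift x 0.3 y -1.3 z 4.0
```

View pics/w13.png

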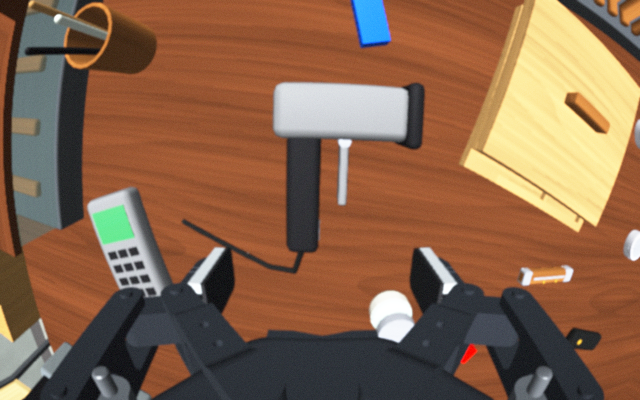

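The scanner's grip runs from (303,140) to (302,250), and the trigger blade from the hinge at (346,142) to its tip at (342,205). Nothing is in the way of the fingers.

```bash
python3 - <<'E'
from h import *
d=dict(np.load('w13.npz'));d['fish']=True
g=toz(d,[[288,140],[288,248],[320,140],[317.5,248]],.070)*1000
t=toz(d,[[346,141],[342.5,205]],.066)*1000
print(g.round(1),t.round(1))
for a,b in((g[1],g[0]),(g[3],g[2]),(t[1],t[0])):
    u=b-a;print(np.linalg.norm(u).round(1),np.degrees(np.arctan2(u[1],u[0])).round(1))
an=np.radians(9.5);yv=-np.array([np.cos(an),np.sin(an)]);xv=np.array([yv[1],-yv[0]])
print('scanner coords x,y:',(g@np.c_[xv,yv]).round(1),(t@np.c_[xv,yv]).round(1),xv,yv)
E
```

```text
[[543.2 397.7]
 [451.8 383.8]
 [547.5 372.7]
 [456.5 358.6]] [[550.2 351.9]
 [497.2 344.5]]
92.4 8.7
92.1 8.8
53.6 8.0
scanner coords x,y: [[ 302.6 -601.4]
 [ 303.9 -508.9]
 [ 277.2 -601.5]
 [ 278.3 -509.4]] [[ 256.3 -600.8]
 [ 257.7 -547.2]] [-0.16504761  0.9862856 ] [-0.9862856  -0.16504761]
```

Request:
send_rows --pt "1 0 0 0 1.3" --pt "1 0.0044 -0.0062 0.02 0" --pt "1 0 0 0.03 0" --pt "1 0 0 0.03 0" --pt "1 0 0 0.025 0" --pt "1 0 0 0.018 0" --pt "1 0 0 0.01 0" --pt "1 0 0 0 0" --pt "1 0 0 0 0"

```text
clock: 34.3
eef_pos: [0.5032, 0.3681, 0.0511]
eef_rot: [[0.988, 0.152, -0.0], [0.152, -0.988, -0.0], [-0.0, 0.0, -1.0]]
force: [0.2, -0.4, -0.6]
gripper_width: 0.0853
```

```bash
python3 plan.py 503.3 367.4 50 98.7; python3 -c "
from h import *
print(get_state()['force'])"
```

```text
t 34.3 now [503.2 368.1  51.1] yaw -81.25 turn 0.05 or -179.95 | shift x 0.0 y 0.7 z 1.1
[ 0.1933817  -0.39966864 -0.55265226]
```

Request:
send_rows --pt "1 0 -0.0058 0.001 0" --pt "1 0 0 0 0" --pt "0.6 0 0 0 0" --pt "0.5 0 0 0 0" --pt "0.45 0 0 0 0" --pt "0.42 0 0 0 0" --pt "0.4 0 0 0 0" --pt "0.4 0 0 0 0" --pt "0.4 0 0 0 0" --pt "0.4 0 0 0 0"

```text
clock: 35.13
eef_pos: [0.5019, 0.3743, 0.0513]
eef_rot: [[0.988, 0.153, 0.001], [0.153, -0.988, 0.0], [0.001, -0.0, -1.0]]
force: [-1.2, -0.7, 6.8]
gripper_width: 0.0364
```

Request:
send_rows --pt "0.3 0 0 0 0" --pt "0.2 0 0 0 0" --pt "0.1 0 0 0 0" --pt "0 0 0 0 0" --pt "0 0 0 0 0" --pt "0 0 0 0 0" --pt "0 0 0 0 0" --pt "0 0 0 0 0" --pt "0 0 0 0 0" --pt "0 0 0 0 0"

```text
clock: 35.97
eef_pos: [0.5019, 0.3743, 0.0513]
eef_rot: [[0.988, 0.153, 0.001], [0.153, -0.988, 0.0], [0.001, -0.0, -1.0]]
force: [-0.9, -0.9, 4.9]
gripper_width: 0.0363
```

```bash
python3 - <<'E'
from h import *
d=shot('wrist');cv2.imwrite('pics/w14.png',d['image'][:,:,::-1])
print(get_state()['force'],get_state()['gripper_width'])
for n in('wrist','scene'):
  d=shot(n)
  for r in rects(d,'trigger_pad',.066): print(n,r)
E
```

```text
[-1.71115444 -1.28186796  6.35802705] 0.03645008984741555
wrist {'conf': 0.64, 'px': [370, 220], 'rect': [526.0, 361.0], 'size': [55.0, 14.0], 'ang': -13.3, 'cen': [529.0, 360.0]}
scene {'conf': 0.6, 'px': [483, 230], 'rect': [534.0, 352.0], 'size': [39.0, 12.0], 'ang': -11.3, 'cen': [537.0, 352.0]}
scene {'conf': 0.22, 'px': [404, 243], 'rect': [574.0, 183.0], 'size': [41.0, 9.0], 'ang': 77.5, 'cen': [568.0, 154.0]}
```

The trigger's angle went from about +9° to −12° and the fingers stopped at 36 mm, so it is fully squeezed. Now I'll release it and withdraw.

Request:
send_rows --pt "0.5 0 0 0 0" --pt "0.8 0 0 0 0" --pt "1 0 0 0 0" --pt "1 0 0 0 0" --pt "1 0 0 0 0" --pt "1 0 0 0 0" --pt "1 0 0.003 -0.01 0" --pt "1 0 0 -0.03 0" --pt "1 0 0 -0.03 0" --pt "1 0 0 -0.03 0" --pt "1 0 0 -0.03 0" --pt "1 0 0 0 0"

```text
clock: 37.22
eef_pos: [0.5059, 0.3733, 0.1876]
eef_rot: [[0.988, 0.154, 0.012], [0.154, -0.988, 0.006], [0.013, -0.004, -1.0]]
force: [1.5, 0.9, 0.9]
gripper_width: 0.0852
```

Request:
send_rows --pt "1 -0.02 0 -0.02 0" --pt "1 -0.02 0 -0.02 0" --pt "1 0 0 0 0" --pt "1 0 0 0 0" --pt "1 0 0 0 0" --pt "1 0 0 0 0"

```text
clock: 37.72
eef_pos: [0.4631, 0.365, 0.2193]
eef_rot: [[0.988, 0.153, -0.0], [0.153, -0.988, -0.0], [-0.0, 0.0, -1.0]]
force: [-0.1, 0.5, -0.5]
gripper_width: 0.0856
```

```bash
python3 - <<'E'
from h import *
s=get_state();print(s['eef_pos'],s['force'],s['clock'])
for n in('wrist','top','scene'):
  d=shot(n)
  if n=='top': cv2.imwrite('pics/t15.png',d['image'][:,:,::-1])
  for t,z in dict(trigger_pad=.066,cover_grip=.04,jar=.06).items():
    for r in rects(d,t,z): print(n,t,r)
E
```

```text
[0.46311842 0.36504235 0.21934836] [-0.13993816  0.5113409  -0.47832677] 37.7167
wrist trigger_pad {'conf': 0.68, 'px': [350, 130], 'rect': [524.0, 350.0], 'size': [55.0, 9.0], 'ang': 9.0, 'cen': [523.0, 350.0]}
wrist cover_grip {'conf': 0.59, 'px': [550, 84], 'rect': [646.0, 91.0], 'size': [233.0, 217.0], 'ang': 77.5, 'cen': [634.0, 106.0]}
wrist jar {'conf': 0.69, 'px': [396, 275], 'rect': [375.0, 270.0], 'size': [72.0, 38.0], 'ang': 19.7, 'cen': [378.0, 270.0]}
top cover_grip {'conf': 0.72, 'px': [289, 148], 'rect': [646.0, 85.0], 'size': [223.0, 213.0], 'ang': 77.4, 'cen': [645.0, 85.0]}
top cover_grip {'conf': 0.66, 'px': [390, 196], 'rect': [498.0, -184.0], 'size': [48.0, 48.0], 'ang': -45.8, 'cen': [499.0, -184.0]}
top jar {'conf': 0.78, 'px': [225, 245], 'rect': [366.0, 246.0], 'size': [53.0, 45.0], 'ang': -89.3, 'cen': [365.0, 246.0]}
scene trigger_pad {'conf': 0.46, 'px': [477, 228], 'rect': [528.0, 341.0], 'size': [51.0, 17.0], 'ang': 4.4, 'cen': [528.0, 342.0]}
scene trigger_pad {'conf': 0.42, 'px': [358, 274], 'rect': [663.0, 82.0], 'size': [214.0, 210.0], 'ang': 77.6, 'cen': [669.0, 83.0]}
scene cover_grip {'conf': 0.76, 'px': [358, 276], 'rect': [654.0, 84.0], 'size': [222.0, 217.0], 'ang': 77.6, 'cen': [660.0, 84.0]}
scene cover_grip {'conf': 0.62, 'px': [412, 241], 'rect': [564.0, 197.0], 'size': [23.0, 5.0], 'ang': 75.6, 'cen': [565.0, 197.0]}
scene jar {'conf': 0.9, 'px': [435, 176], 'rect': [387.0, 247.0], 'size': [83.0, 45.0], 'ang': -23.4, 'cen': [388.0, 247.0]}
scene jar {'conf': 0.5, 'px': [265, 282], 'rect': [699.0, -117.0], 'size': [48.0, 47.0], 'ang': 6.2, 'cen': [699.0, -116.0]}
scene jar {'conf': 0.28, 'px': [377, 232], 'rect': [555.0, 108.0], 'size': [202.0, 9.0], 'ang': 78.1, 'cen': [556.0, 112.0]}
```

View pics/t15.png

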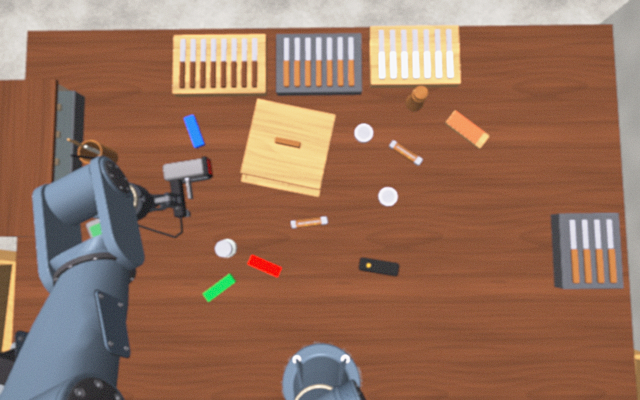

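The cover no longer sits where I left it. It is at about (646,85) in the world, some 19 mm along the case's +x, and the case's near wall shows below it at (282,188) in the picture. It was knocked aside after my 31.5 s check, which had shown it seated. I'll reseat it.

```bash
python3 plan.py 646 86 187 -12.3
```

```text
t 38.32 now [462.7 365.2 220. ] yaw -81.17 turn -68.87 or -68.87 | shift x -233.7 y 238.6 z 33.0
```

Request:
send_rows --pt "0.6 0 0 0 -6.9" --pt "0.6 0 0 0 -6.9" --pt "0.6 0 0 0 -6.9" --pt "0.6 0 0 0 -6.9" --pt "0.6 0 0 0 -6.9" --pt "0.6 0 0 0 -6.9" --pt "0.6 0 0 0 -6.9" --pt "0.6 0 0 0 -6.9" --pt "0.6 0 0 0 -6.9" --pt "0.6 0 0 0 -6.8"

```text
clock: 39.15
eef_pos: [0.4626, 0.3652, 0.2201]
eef_rot: [[0.207, 0.978, 0.0], [0.978, -0.207, 0.0], [0.0, 0.0, -1.0]]
force: [-0.7, -0.6, -0.2]
gripper_width: 0.0518
```

Request:
send_rows --pt "0.6 -0.0234 0.0239 0 0" --pt "0.6 -0.0234 0.0239 0 0" --pt "0.6 -0.0234 0.0239 0 0" --pt "0.6 -0.0234 0.0239 0 0" --pt "0.6 -0.0234 0.0239 0 0" --pt "0.6 -0.0234 0.0239 0 0" --pt "0.6 -0.0234 0.0239 0 0" --pt "0.6 -0.0234 0.0239 0.01 0" --pt "0.6 -0.0234 0.0239 0.01 0" --pt "0.6 -0.0234 0.0239 0.013 0" --pt "0.6 0 0 0 0" --pt "0.6 0 0 0 0"

```text
clock: 40.15
eef_pos: [0.6468, 0.0838, 0.1859]
eef_rot: [[0.216, 0.976, -0.002], [0.976, -0.216, 0.0], [-0.0, -0.002, -1.0]]
force: [0.8, 0.1, -0.2]
gripper_width: 0.0512
```

```bash
python3 - <<'E'
from h import *
d=shot('wrist');d=shot('wrist');cv2.imwrite('pics/w16.png',d['image'][:,:,::-1])
for r in rects(d,'cover_grip',.04): print(r)
np.savez('w16.npz',**{k:d[k] for k in('camera_matrix','R','t','fish')})
im=d['image'].astype(int)
# dark-orange bar: find by colour
m=((im[...,0]-im[...,2]>60)&(im[...,0]<225)&(im[...,1]<150)&(im[...,0]>140)).astype(np.uint8)
m[:,:220]=0;m[:,420:]=0;m[:90]=0;m[290:]=0
n,l,st,ce=cv2.connectedComponentsWithStats(m)
i=1+np.argmax(st[1:,4]);print(st[i],ce[i])
c=cv2.findContours((l==i).astype(np.uint8),0,1)[0][0][:,0]
w=(toz(d,c,.062)*1000).astype(np.float32);print(cv2.minAreaRect(w))
E
python3 plan.py 646 86 55 -12.3
```

```text
{'conf': 0.94, 'px': [324, 170], 'rect': [648.0, 85.0], 'size': [221.0, 211.0], 'ang': 77.4, 'cen': [651.0, 102.0]}
[ 315  155   19   80 1434] [324.11227336 193.75034868]
((647.6546630859375, 87.1437759399414), (69.98013305664062, 15.4560546875), 78.10916137695312)
t 40.3 now [645.9  86.7 187.4] yaw -12.22 turn 0.08 or 0.08 | shift x -0.6 y 0.2 z 132.4
```

Request:
send_rows --pt "0.6 0 0.0017 0.02 0" --pt "0.6 0 0 0.03 0" --pt "0.6 0 0 0.03 0" --pt "0.6 0 0 0.025 0" --pt "0.6 0 0 0.018 0" --pt "0.6 0 0 0.009 0" --pt "0.6 0 0 0 0" --pt "0.6 0 0 0 0"

```text
clock: 40.97
eef_pos: [0.6483, 0.0863, 0.0557]
eef_rot: [[0.211, 0.977, 0.001], [0.977, -0.211, 0.0], [0.0, 0.001, -1.0]]
force: [-0.3, 0.1, 0.7]
gripper_width: 0.0515
```

Request:
send_rows --pt "0 0 0 0 0" --pt "0 0 0 0 0" --pt "0 0 0 0 0" --pt "0 0 0 0 0" --pt "0 0 0 0 0" --pt "0 0 0 0 0" --pt "0 0 0 0 0" --pt "0 0 0 -0.01 0" --pt "0 0 0 -0.02 0" --pt "0 0 0 -0.03 0" --pt "0 0 0 0 0" --pt "0 0 0 0 0"

```text
clock: 41.97
eef_pos: [0.6495, 0.0852, 0.117]
eef_rot: [[0.213, 0.977, 0.004], [0.977, -0.213, -0.0], [0.001, 0.004, -1.0]]
force: [0.0, 0.0, -3.2]
gripper_width: 0.0143
```

```bash
python3 - <<'E'
from h import *
s=get_state();print(s['eef_pos'],s['force'],s['gripper_width'])
d=shot('scene');d=shot('scene');cv2.imwrite('pics/s17.png',d['image'][:,:,::-1])
E
python3 plan.py 628.3 89.5 57 -11.9
```

```text
[0.64946761 0.08519254 0.11700602] [ 0.01084877  0.02692145 -3.24482937] 0.014273794267033629
t 42.07 now [647.1  85.3 114.2] yaw -12.28 turn -0.38 or -0.38 | shift x 0.2 y -19.2 z 57.2
```

Request:
send_rows --pt "0 0 -0.01 0 -0.4" --pt "0 0 -0.0085 0 0" --pt "0 0 0 0.015 0" --pt "0 0 0 0.015 0" --pt "0 0 0 0.012 0" --pt "0 0 0 0.007 0" --pt "0 0 0 0.003 0" --pt "0 0 0 0 0" --pt "0 0 0 0 0" --pt "0 0 0 0 0"

```text
clock: 42.9
eef_pos: [0.6307, 0.0892, 0.0637]
eef_rot: [[0.206, 0.979, 0.001], [0.979, -0.206, -0.0], [0.0, 0.001, -1.0]]
force: [-0.2, -0.4, -3.3]
gripper_width: 0.0147
```

```bash
python3 plan.py 628.3 89.5 56 -11.9; python3 -c "
from h import *
print(get_state()['force'])
d=shot('scene')
for t in('corkscrew_1_mid','knife_2_mid'):
  for r in rects(d,t,.02): print(t,r)"
```

```text
t 42.9 now [630.7  89.2  63.7] yaw -11.88 turn 0.02 or 0.02 | shift x -0.2 y -2.4 z 7.7
[-0.17744004 -0.39503612 -3.30421656]
knife_2_mid {'conf': 0.68, 'px': [335, 194], 'rect': [447.0, 4.0], 'size': [45.0, 26.0], 'ang': -83.6, 'cen': [447.0, 4.0]}
```

Request:
send_rows --pt "0 0 -0.0018 0.003 0" --pt "0 0 0 0.0025 0" --pt "0 0 0 0 0" --pt "0 0 0 0.0015 0" --pt "0 0 0 0 0" --pt "0 0 0 0.001 0" --pt "0 0 0 0 0" --pt "0 0 0 0 0"

```text
clock: 43.72
eef_pos: [0.628, 0.0896, 0.0569]
eef_rot: [[0.206, 0.979, -0.0], [0.979, -0.206, -0.0], [-0.0, -0.0, -1.0]]
force: [-3.6, 0.4, 9.6]
gripper_width: 0.0144
```

Request:
send_rows --pt "0.5 0 0 0 0" --pt "0.5 0 0 0 0" --pt "0.5 0 0 0 0" --pt "0.5 0 0 0 0" --pt "0.5 0 0 -0.01 0" --pt "0.5 0 0 -0.03 0" --pt "0.5 0 0 -0.03 0" --pt "0.5 0 0 -0.03 0" --pt "0.5 0 0 -0.03 0" --pt "0.5 0 0 0 0" --pt "0.5 0 0 0 0" --pt "0.5 0 0 0 0"

```text
clock: 44.72
eef_pos: [0.6278, 0.0896, 0.1852]
eef_rot: [[0.206, 0.979, -0.0], [0.979, -0.206, 0.0], [-0.0, -0.0, -1.0]]
force: [-0.1, -0.3, -0.9]
gripper_width: 0.0426
```

```bash
python3 - <<'E'
from h import *
d=shot('wrist');d=shot('wrist')
for r in rects(d,'cover_grip',.04): print(r)
im=d['image'].astype(int)
m=((im[...,0]-im[...,2]>60)&(im[...,0]<225)&(im[...,1]<150)&(im[...,0]>140)).astype(np.uint8)
m[:,:220]=0;m[:,420:]=0;m[:90]=0;m[290:]=0
n,l,st,ce=cv2.connectedComponentsWithStats(m)
i=1+np.argmax(st[1:,4]);print(st[i])
c=cv2.findContours((l==i).astype(np.uint8),0,1)[0][0][:,0]
for z in(.056,.062,.068):print(z,cv2.minAreaRect((toz(d,c,z)*1000).astype(np.float32)))
d=shot('scene')
for t,z in dict(cover_grip=.04,trigger_pad=.066).items():
  for r in rects(d,t,z): print(t,r)
print(get_state()['eef_pos'],get_state()['clock'])
E
```

```text
{'conf': 0.87, 'px': [321, 171], 'rect': [627.0, 90.0], 'size': [222.0, 211.0], 'ang': 78.1, 'cen': [631.0, 107.0]}
[ 314  156   19   80 1454]
0.056 ((627.562744140625, 89.84182739257812), (71.13092041015625, 15.873537063598633), 77.76847076416016)
0.062 ((627.8726196289062, 91.3662109375), (69.48817443847656, 15.506952285766602), 77.76847839355469)
0.068 ((628.1824951171875, 92.89059448242188), (67.845458984375, 15.14037036895752), 77.76848602294922)
cover_grip {'conf': 0.83, 'px': [360, 271], 'rect': [634.0, 87.0], 'size': [220.0, 216.0], 'ang': 78.0, 'cen': [645.0, 88.0]}
trigger_pad {'conf': 0.24, 'px': [437, 181], 'rect': [401.0, 253.0], 'size': [79.0, 36.0], 'ang': -42.4, 'cen': [405.0, 249.0]}
[0.62771391 0.08956261 0.18381715] 45.0167
```

```bash
python3 -c "
from rig import finish_job
print(finish_job())"
```

```text
the job is handed in; nothing more can be done
None
```

The case is complete and covered, and the trigger was squeezed and let go. I handed the job in at about 45 s. No verdict came back.

- **Case:** the knife and the tin were already in it. I added the white whetstone, the honing steel and the corkscrew. Wrist measurements before covering put each within a few millimetres of its cell. The spare knives and tins, and the red, green and blue blocks, stayed on the counter.
- **Cover:** I seated it once and measured it at about (627, 90) mm, in line with the case. Something then knocked it about 19 mm aside while the arm was away at the scanner. I lifted it and seated it again. The last check shows (627, 90) mm and 78° against the case's (628, 90) mm and 78°, at the right height.
- **Trigger:** it was held fully squeezed for over 1 s, with the fingers stopped at 36 mm. The wrist image afterwards showed it back at its rest angle. I did not repeat the squeeze after reseating the cover.
- **Jar:** its measured position had not changed.

**Checks that failed or disagreed:**
- The sliding cover may have pushed the corkscrew up to about 6 mm, which is within tolerance. I could not look inside again because the cover hid it and the picture limit was reached.
- In the last scene view the network did not find the trigger: its only report, at low confidence, lay at the jar.

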